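# Clamp the drying pot, load the seeds and stir them in

## Robot

A 6-joint arm with a two-finger parallel gripper is mounted at the origin on the work surface. World frame = base frame: x ahead of the robot, y to its left, z up, the work surface at z = 0. Lengths are in mm, angles in rad, forces in N, time in s.
With the tool pointing down it reaches from about 275 to 750 mm from the base axis. Payload 10.2 kg.
Tool frame: the origin (TCP) lies midway between the tips of the shut fingers; the grasp point (between the pads) lies 19 mm behind it; z points along the fingers, y is the line along which they close (so a half turn about z gives the same grasp; the last joint's range is limited). The gripper opens to 85 mm and grips with 20 to 120 N. Pads are 22 mm wide; open, the fingers measure 114 mm over their backs; the gripper's body (76 mm by 85 mm) begins 54 mm behind the grasp point. The pads swing forward as they close: fully open they stand 13 mm farther back than shut.
Start: joints at [-1.509, 0.313, 1.498, -0, 1.331, -0.223], TCP at [147.494, -503.862, 231.294] pointing down, gripper open.
Joint ranges: [-2.94, 2.94], [-0.97, 2.17], [0.19, 2.56], [-1.23, 4.37], [0.02, 3.11], [-2.88, 2.88]. Speed limits (rad/s): [2.39, 2.39, 3.01, 3.14, 3.14, 3.14].

## Interface

Orientations are given as a unit quaternion [w, x, y, z].
In Python, from rig import ctrl gives the robot as it stands.
- The arm moves only by the tool send_rows, never from a script. Its argument "targets" is a list of rows, each a list of 7 numbers: the closure, from -1 (fully open) to 1 (shut), so that 0 is half open, then the shift along the tool's x, y, z in m, then the turn, a rotation vector about the tool's x, y, z in rad. In form: [[claw, dx, dy, dz, ax, ay, az], ...]. A call has exactly 10 rows; each row shifts and turns the commanded pose from where the row before left it, along the tool's axes as they then stand; what a row does not reach is not made up. A row lasts 1/8 s, in which the tool goes at most 62.5 mm and 10.7 degrees, less where a joint would pass 70% of its speed; a pose out of reach is approached as far as the arm can. A call with a gripper value outside its range is refused whole. The fingers move at their own pace and stop on an object; "squeeze" is the grip in N (left out, the last holds). Time passes only in rows, so rows that do not move let the fingers close, or fill a call up. It gives the time, the measured TCP pose, the force, the opening and the grip force at its end, in the units of the state.
- ctrl.sense(): the state, without advancing time (a new reading comes with each control period).
- ctrl.capture(name): name is "side" or "top"; returns a dict with "img" (400x640x3 uint8, red, green, blue), "camera_matrix" (3x3 intrinsics, pixels), "R" (3x3) and "t" (3): a world point X has camera coordinates R X + t. Camera axes: x right, y down, z forward; pixel columns grow to the right and rows downward; lengths in mm; the calibration is good to about 2 mm. A picture is of the moment at which its call begins. There is no depth.
- ctrl.finish_job(): hands the job in; it is judged then, once.
Trained networks look in a picture, given as the dict that the camera call returned (one of the last four; its "shot" number tells which), for a name from the list of things; names that differ only in an ending like _2 or _b are one class to them, and where a whole thing is asked for, a point or a joint stands for the part that bears it (a point fixed in the world has none). Each returns a list of dicts, best first, with "score" (0 to 1); they miss things now and then, are a little off and sometimes report something else, mostly with a low value. They report only what shows in the picture. A call takes as long as a camera call. They do not tell look-alikes from the thing itself.
- ctrl.boxes_of(query, picture): "extent" ([left, top, width, height] in pixels, round what is visible of it).
- ctrl.landmark_of(query, picture): "point" ([column, row] in pixels: a listed point, or the origin of a listed thing).
The state is a dict: "time_s": time; "joints": joint angles; "dq": joint speeds; "tau": joint torques, N m; "eef_pos": TCP position; "ee_rot": TCP orientation; "force": force on the tool from outside, world axes, zero at the start; "wrist_torque": the same for the moment, N m; "grip_width": opening from 0.0 (shut) to 1.0 (fully open); "grip_force": force on a finger pad.
Only numpy, scipy, OpenCV 4.12 (cv2) and the standard library are available. Lean on these libraries where they do the work, as an engineer would, in place of code of your own. Each camera call takes 0.05 s, during which the arm holds its last target. There are 200 camera calls.

## Task

Get this seed sample into the drying beads. With the cam lever still open, turn the wing nut of the clamp until the pot is just snug between the jaws (the wing then points along the clamp, in line with the marks), and flip the lever all the way over so that the pot is held firmly but not crushed; then put every seed from the board into the pot, stir seeds and beads together with the rod's end right down among them for four full circles some 3 to 4 cm across round the middle of the pot, and stand the rod back in its holder, leaving everything in the pot, the pot clamped and the other lab things where they are.

Things in the scene. Friction and masses are not known exactly. Their poses are not given: they have to be found in the camera images.
- clamp: Low bench clamp fixed to the bench: an aluminium base plate 110 x 330 x 12 mm with, along its long axis (its y), a nut housing, a V jaw, the pot, a sprung rubber pad and a cam lever. Origin on the bench, z up; the pot stands on the plate near the origin. The nut is at y = -120 mm, the lever hinge at y = +112 mm. Jaw and pad reach 29 mm above the bench, the nut housing 50 mm, the cam housing 64 mm.
- nut (a joint): Turn of the black wing nut on an upright axis, rad, 0 to 4.1, growing clockwise seen from above; stays where left (turning takes about 0.15 N m). A wedge inside moves the V jaw 3 mm towards the pot for each rad. At 2.6 the wing lies along the clamp's long axis, its nose towards the pot, in line with black marks on the housing, and the pot is just snug (V jaw and pad both touch, with the lever open). It starts looser, at 0.2 to 1.2.
- nut_grip (a point): Point on the nut's axis, 73 mm above the bench, the middle of the wing's height to grip. The wing is a bar 46 mm long, 12 mm thick, 24 mm tall (59 to 83 mm above the bench), turning with the nut; its long direction lies, seen from above, (2.6 - nut) rad counterclockwise from the clamp's +y. It has a small nose at one end.
- lever (a joint): Angle of the cam lever, rad: 0 = open, standing upright; 1.55 = closed, lying flat, pointing away from the pot along the clamp's +y. Stays where it is left; swinging it takes under 5 N at the tip. Closing pushes the pad 6 mm towards the pot, evenly over the swing.
- lever_hinge (a point): The lever's hinge axis (along the clamp's x), 52 mm above the bench, at y = +112 mm of the clamp.
- lever_tip (a point): The free end of the lever, 85 mm from the hinge. The lever is a steel bar 16 mm wide (clamp x) and 9 mm thick with a black grip 20 mm wide and 11 mm thick over its last 26 mm.
- pad (a joint): How far the pad's spring is pressed in, m: 0 = free; 2.5 N per mm, so this tells the clamping force. With the pot properly clamped it reads 4 to 8 mm (10 to 20 N); above 9.5 mm the pot would be crushed. With the nut at 2.6 and the lever closed it reads about 6 mm.
- pot_in (a point): Centre of the inner floor of the loose steel mixing pot (28 mm above the bench): inner radius 43 mm, outer radius 47 mm, rim 76 mm above the bench, on a round foot 96 mm across and 14 mm thick that the clamp grips. Seeds and beads lie on its floor in one layer; a rod lowered straight onto one of them jams, so lower it in a gap.
- rod: Stirring rod, 135 mm long: steel, 10 mm across, round-ended below, with a black grip 16 mm across over its upper 63 mm; 100 mm above the lower end is a good place to hold it. Origin at its lowest point, z along the rod to its top. It stands loosely upright in the stand at the start, its lower end on the bench.
- stand: Fixed grey block 70 x 70 x 60 mm, the rod's holder, with an upright through hole 16 mm across (plus chamfer) in the middle of its top. Origin on the bench under the hole.
- board: Flat white sorting board 170 x 125 x 4 mm, fixed to the bench, on which the seeds lie. Origin at the middle of its underside.
- seed1: One of the two to four dark brown spindle-shaped seeds (absent ones read None): 22 mm long (its x), 12 mm wide and high, rather flat-sided, 12 g. Origin at its centre.
- seed2: One of the two to four dark brown spindle-shaped seeds (absent ones read None): 22 mm long (its x), 12 mm wide and high, rather flat-sided, 12 g. Origin at its centre.
- seed3: One of the two to four dark brown spindle-shaped seeds (absent ones read None): 22 mm long (its x), 12 mm wide and high, rather flat-sided, 12 g. Origin at its centre.
- seed4: One of the two to four dark brown spindle-shaped seeds (absent ones read None): 22 mm long (its x), 12 mm wide and high, rather flat-sided, 12 g. Origin at its centre.
- bead1: One of four white drying beads lying in the pot, a ball 14 mm across, 12 g. Origin at its centre.
- bead2: One of four white drying beads lying in the pot, a ball 14 mm across, 12 g. Origin at its centre.
- bead3: One of four white drying beads lying in the pot, a ball 14 mm across, 12 g. Origin at its centre.
- bead4: One of four white drying beads lying in the pot, a ball 14 mm across, 12 g. Origin at its centre.
- dish_a: Clear closed petri dish 90 mm across, 14 mm high, a bystander. Origin under its centre.
- tweezers: Steel tweezers lying on the bench, 135 mm long, a bystander.
- jar: Small capped jar 52 mm across, 70 mm high, a bystander. Origin under its centre.
- vial: Small capped vial 28 mm across, 50 mm high, a bystander. Origin under its centre.
- pen: Pen lying on the bench, 130 mm long, a bystander.
Not all that is in view belongs to the job. What is shaped like the part that bears pot_in but blue or orange is not meant.

How it is judged (in metres and radians):
On the way, in this order (a step that is already met when the one before it is completed fails the run):
1. the nut is set while the lever is open: pot snug, the nut within 0.6 rad of the marks (value of joint nut between 2 and 3.2 rad and value of joint lever below 0.5 rad), for 0.2 s.
2. the lever is flipped fully over and the pad's spring is pressed 4 to 8 mm (value of joint lever above 1.4 rad and value of joint pad between 0.004 and 0.008 m), for 0.3 s.
3. every seed is in the pot (horizontal distance between each of seed1, seed2, seed3, seed4 and pot_in below 0.045 m and z of seed1 in the frame of pot_in between 0 and 0.042 m and z of seed2 in the frame of pot_in between 0 and 0.042 m and z of seed3 in the frame of pot_in between 0 and 0.042 m and z of seed4 in the frame of pot_in between 0 and 0.042 m), for 0.3 s.
4. stirring: the rod's end, within 14 mm of the pot's floor, passes the +x side of the pot (as the clamp's axes lie), 10 mm or more off the middle (x of rod in the frame of clamp above 0.01 m and y of rod in the frame of clamp between -0.008 and 0.012 m and horizontal distance between rod and pot_in below 0.045 m and z of rod in the frame of pot_in below 0.014 m).
5. stirring: the rod's end, within 14 mm of the pot's floor, passes the -x side of the pot (as the clamp's axes lie), 10 mm or more off the middle (x of rod in the frame of clamp below -0.01 m and y of rod in the frame of clamp between -0.008 and 0.012 m and horizontal distance between rod and pot_in below 0.045 m and z of rod in the frame of pot_in below 0.014 m).
6. stirring: the rod's end, within 14 mm of the pot's floor, passes the +y side of the pot (as the clamp's axes lie), 10 mm or more off the middle (y of rod in the frame of clamp above 0.012 m and x of rod in the frame of clamp between -0.01 and 0.01 m and horizontal distance between rod and pot_in below 0.045 m and z of rod in the frame of pot_in below 0.014 m).
7. stirring: the rod's end, within 14 mm of the pot's floor, passes the -y side of the pot (as the clamp's axes lie), 10 mm or more off the middle (y of rod in the frame of clamp below -0.008 m and x of rod in the frame of clamp between -0.01 and 0.01 m and horizontal distance between rod and pot_in below 0.045 m and z of rod in the frame of pot_in below 0.014 m).
8. stirring: the rod's end, within 14 mm of the pot's floor, passes the +x side of the pot (as the clamp's axes lie), 10 mm or more off the middle (all of step 4).
9. stirring: the rod's end, within 14 mm of the pot's floor, passes the -x side of the pot (as the clamp's axes lie), 10 mm or more off the middle (all of step 5).
At the end, for the whole second after the job is handed in: Lever over 1.4 rad, pad spring pressed 4 to 8 mm, all seeds and beads inside the pot, the rod standing in its stand with its lower end within 8 mm of the bench and 9 mm of the hole's axis, tilted under 0.2 rad, at rest (all of step 2 and all of step 3 and horizontal distance between each of bead1, bead2, bead3, bead4 and pot_in below 0.045 m and z of bead1 in the frame of pot_in between 0 and 0.042 m and z of bead2 in the frame of pot_in between 0 and 0.042 m and z of bead3 in the frame of pot_in between 0 and 0.042 m and z of bead4 in the frame of pot_in between 0 and 0.042 m and horizontal distance between rod and stand below 0.009 m and height (world z) of rod below 0.008 m and angle between rod's own z axis and vertical below 0.2 rad and linear speed of rod below 0.05 m/s); the robot touches nothing.
It fails at once if the pot is crushed: pad spring pressed more than 9.5 mm (value of joint pad above 0.0095 m).
It fails at once if the pot is tipped (angle between pot_in's own z axis and vertical above 0.25 rad).
It fails at once if a bystander is shoved more than 40 mm (distance of any of dish_a, tweezers, jar, vial, pen from where it was at the start of the episode above 0.04 m).
Of seed1, seed2, seed3, seed4 only 2 to 4 are there at a start; the rules pass over those that are not, and their reading is None.
At some moment in a run one of seed1, seed2, seed3, seed4 may be knocked a few centimetres aside while the robot is not near it.
It also fails if it takes over 210 s, if anything falls off the work surface, if the arm or the gripper's body presses on something with over 40 N, if the wrist force passes 120 N, or if a joint passes its speed limit or range.

## Working session

There is one attempt and no reset: what is moved stays moved. The work goes in short steps, Python scripts to look and compute and a tool call to move; the robot and the scene stay as the last step left them, time stands still between calls to the robot, and variables do not carry over. Pictures are saved under pics/ and viewed, at most 14 in all, crops included, and the job is handed in when it is done.

Besides the shell and the picture viewer there is one more tool, called after "Emit:" as name(argument=value, ...), one argument or row to a line, values as JSON. send_rows: Moves the arm, as the interface text tells. Its arguments: {"type":"object","properties":{"targets":{"type":"array"},"squeeze":{"type":"number"}},"required":["targets"]}

```bash
ls; mkdir -p pics
cat > h.py <<'E'
import numpy as np, cv2
from rig import ctrl
def ray(p,pic):
    K=np.array(pic["camera_matrix"]);R=np.array(pic["R"]);t=np.array(pic["t"])
    d=R.T@np.linalg.inv(K)@np.array([p[0],p[1],1.0]);return -R.T@t,d
def atz(p,pic,z):
    c,d=ray(p,pic);return (c+d*(z-c[2])/d[2])[:2]
def proj(X,pic):
    K=np.array(pic["camera_matrix"]);q=K@(np.array(pic["R"])@np.array(X,float)+np.array(pic["t"]));return q[:2]/q[2]
def tri(p1,pic1,p2,pic2):
    c1,d1=ray(p1,pic1);c2,d2=ray(p2,pic2)
    s=np.linalg.lstsq(np.c_[d1,-d2],c2-c1,rcond=None)[0]
    a=c1+d1*s[0];b=c2+d2*s[1];return (a+b)/2,np.linalg.norm(a-b)
def save(pic,name,crop=None,scale=1):
    im=pic["img"][:,:,::-1]
    if crop: x,y,w,h=crop;im=im[y:y+h,x:x+w]
    cv2.imwrite("pics/"+name,cv2.resize(im,None,fx=scale,fy=scale,interpolation=cv2.INTER_CUBIC))
E
python3 - <<'E'
from h import *
np.set_printoptions(precision=1,suppress=True)
s=ctrl.sense();print(s)
T=ctrl.capture("top");S=ctrl.capture("side");save(T,"t0.png",scale=1.25);save(S,"s0.png",scale=1.25)
print((-np.array(T["R"]).T@T["t"]),(-np.array(S["R"]).T@S["t"]))
Z={"clamp":0,"nut_grip":73,"lever_hinge":52,"pot_in":28,"stand":0,"board":0,"seed1":10,"bead1":35,"rod":0,"lever_tip":137,"jar":0,"vial":0,"dish_a":0,"tweezers":3,"pen":5}
for n,z in Z.items():
  for nm,P in(("T",T),("S",S)):
    L=[x for x in ctrl.landmark_of(n,P) if x["score"]>.25][:5]
    print(nm,n,[(round(x["score"],2),np.round(x["point"]).astype(int).tolist(),atz(x["point"],P,z).round(0).astype(int).tolist()) for x in L])
E
```

```text
pics
{'time_s': 0.0, 'joints': array([-1.5,  0.3,  1.5, -0. ,  1.3, -0.2]), 'dq': array([-0.,  0., -0., -0.,  0.,  0.]), 'tau': array([ -0. , -41.2, -26. ,  -0. ,   0. ,  -0. ]), 'eef_pos': array([ 147.5, -503.6,  230.7]), 'ee_rot': array([-0. ,  1. ,  0.1,  0. ]), 'force': array([-0.7,  0.3,  0.6]), 'wrist_torque': array([ 0., -0.,  0.]), 'grip_force': 0.0, 'grip_width': 1.0007765071738852}
[ 384.8   -4.8 1122.7] [ 99.8 619.7 561. ]
T clamp [(0.8, [331, 201], [548, -17])]
S clamp [(0.68, [328, 234], [547, -20])]
T nut_grip []
S nut_grip [(0.72, [368, 195], [499, -126])]
T lever_hinge [(0.75, [289, 186], [580, 95])]
S lever_hinge [(0.59, [286, 234], [583, 92])]
T pot_in [(0.92, [242, 276], [342, 220]), (0.87, [181, 256], [395, 387]), (0.66, [328, 203], [537, -10]), (0.65, [428, 289], [309, -270]), (0.49, [328, 204], [535, -8])]
S pot_in [(0.85, [323, 226], [551, -6]), (0.68, [255, 389], [391, 396]), (0.57, [342, 338], [336, 244])]
T stand [(0.58, [216, 216], [507, 304]), (0.47, [291, 180], [609, 95]), (0.28, [328, 203], [541, -11])]
S stand [(0.67, [244, 331], [502, 312])]
T board [(
[... 502 characters left out ...]
])]
S rod [(0.69, [374, 182], [583, -318]), (0.52, [383, 178], [572, -358])]
T lever_tip [(0.64, [289, 179], [583, 87])]
S lever_tip [(0.7, [281, 203], [583, 99]), (0.65, [416, 236], [300, 52]), (0.42, [326, 236], [437, 143])]
T jar [(0.85, [278, 130], [752, 132])]
S jar [(0.68, [416, 239], [361, -119])]
T vial [(0.58, [368, 136], [734, -123])]
S vial [(0.67, [292, 194], [746, -125])]
T dish_a [(0.67, [374, 266], [369, -132])]
S dish_a [(0.63, [416, 235], [366, -137])]
T tweezers [(0.71, [297, 266], [367, 76]), (0.6, [211, 154], [682, 324]), (0.26, [286, 180], [607, 108])]
S tweezers [(0.78, [375, 286], [361, 81])]
T pen [(0.47, [211, 154], [681, 321])]
S pen [(0.75, [177, 295], [675, 326])]
```

View pics/t0.png

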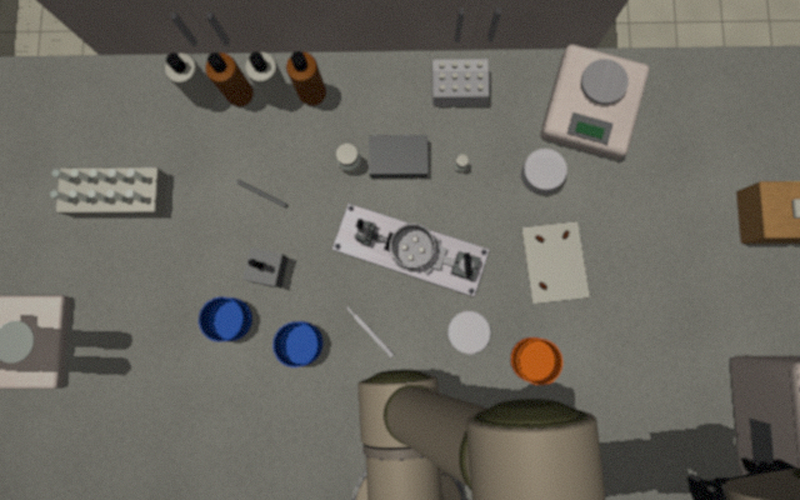

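View pics/s0.png

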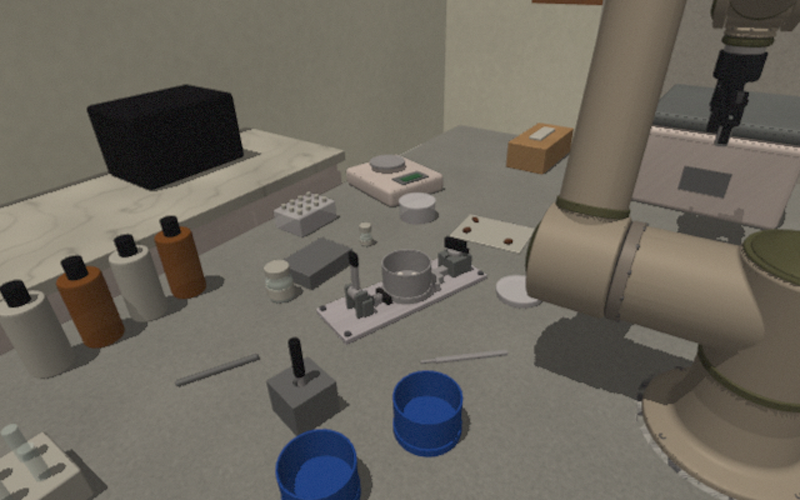

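Top view: clamp spans (335,205)-(488,293), with the lever at its upper-left end, the pot at (414,249) and the nut at lower right (467,265). There are three seeds on the board, at (541,239), (566,234) and (543,286). The rod stands in the stand at (265,266). Blue and orange pots are decoys. Next I'll measure more precisely.

```bash
cat >> h.py <<'E'
def blobs(pic,roi,cond,z,amin=8):
    x,y,w,h=roi;im=pic["img"][y:y+h,x:x+w].astype(int)
    m=cond(im).astype(np.uint8);n,l,st,c=cv2.connectedComponentsWithStats(m)
    out=[]
    for i in range(1,n):
        if st[i,4]<amin: continue
        yy,xx=np.nonzero(l==i);P=np.array([atz((a+x,b+y),pic,z) for a,b in zip(xx,yy)])
        ev,V=np.linalg.eigh(np.cov(P.T));d=V[:,1]
        r=cv2.minAreaRect(P.astype(np.float32))
        out.append((st[i,4],P.mean(0).round(1),round(np.degrees(np.arctan2(d[1],d[0])),1),np.sqrt(ev*12).round(1),r))
    return out
E
python3 - <<'E'
from h import *
np.set_printoptions(precision=1,suppress=True)
T=ctrl.capture("top");S=ctrl.capture("side")
print("plate");[print(o) for o in blobs(T,(255,155,145,90),lambda i:i.min(2)>140,12,50)]
print("seeds");[print(o) for o in blobs(T,(415,175,60,72),lambda i:(i.max(2)<120)&(i[...,0]>i[...,2]+12),10,4)]
print("dark clamp");[print(o) for o in blobs(T,(255,155,145,90),lambda i:i.max(2)<45,80,6)]
print("rodtop");[print(o) for o in blobs(T,(190,190,50,45),lambda i:i.max(2)<45,135,6)]
for n in("nut_grip","lever_tip","lever_hinge","pot_in","nut","rod","stand"):
    for P in (T,S):print(n,[(round(x["score"],2),np.round(x["extent"]).tolist()) for x in ctrl.boxes_of(n,P)][:3])
a=cv2.resize(T["img"][155:245,255:400],None,fx=5.4,fy=5.4,interpolation=cv2.INTER_CUBIC);cv2.imwrite("pics/c1.png",a[:,:,::-1])
E
```

```text
plate
(np.int32(1788), array([553.4,  38.9]), np.float64(61.2), array([108.2, 336.1]), ((551.62744140625, -8.244491577148438), (328.18267822265625, 109.12073516845703), 71.32841491699219))
(np.int32(458), array([550.2, -19.4]), np.float64(162.0), array([62.1, 68.2]), ((551.16796875, -20.16292953491211), (66.21841430664062, 72.49613952636719), 89.8250732421875))
(np.int32(468), array([ 551.9, -110.4]), np.float64(77.8), array([ 56.4, 104.9]), ((555.2024536132812, -114.30897521972656), (79.30574035644531, 115.45392608642578), 4.626401424407959))
seeds
(np.int32(31), array([ 581.8, -351.6]), np.float64(150.2), array([11.5, 20.4]), ((582.0715942382812, -352.1313781738281), (11.505108833312988, 20.026412963867188), 44.272430419921875))
(np.int32(29), array([ 573.6, -294.3]), np.float64(64.1), array([11.4, 19.5]), ((574.2426147460938, -293.7996520996094), (19.438234329223633, 11.346226692199707), 62.375370025634766))
(np.int32(29), array([ 469.2, -297.4]), np.float64(51.7), array([11.8, 17.9]), ((469.77850341796875, -297.9508361816406), (16.993513107299805, 11.726828575134277), 43.65302658
[... 1492 characters left out ...]
])]
pot_in [(0.96, [410.0, 271.0, 40.0, 37.0]), (0.86, [310.0, 180.0, 38.0, 38.0]), (0.82, [159.0, 240.0, 42.0, 33.0])]
pot_in [(0.91, [220.0, 343.0, 68.0, 57.0]), (0.68, [314.0, 300.0, 58.0, 64.0]), (0.64, [305.0, 200.0, 41.0, 40.0])]
nut [(0.55, [365.0, 204.0, 11.0, 17.0])]
nut [(0.76, [355.0, 189.0, 20.0, 18.0]), (0.41, [284.0, 180.0, 15.0, 14.0])]
rod [(0.51, [195.0, 206.0, 17.0, 11.0])]
rod [(0.88, [231.0, 271.0, 10.0, 38.0]), (0.37, [285.0, 179.0, 15.0, 15.0])]
stand [(0.81, [191.0, 199.0, 40.0, 31.0]), (0.51, [268.0, 164.0, 120.0, 73.0]), (0.25, [419.0, 179.0, 54.0, 62.0])]
stand [(0.84, [213.0, 288.0, 58.0, 57.0]), (0.6, [356.0, 190.0, 17.0, 13.0]), (0.2, [363.0, 174.0, 66.0, 30.0])]
```

View pics/c1.png

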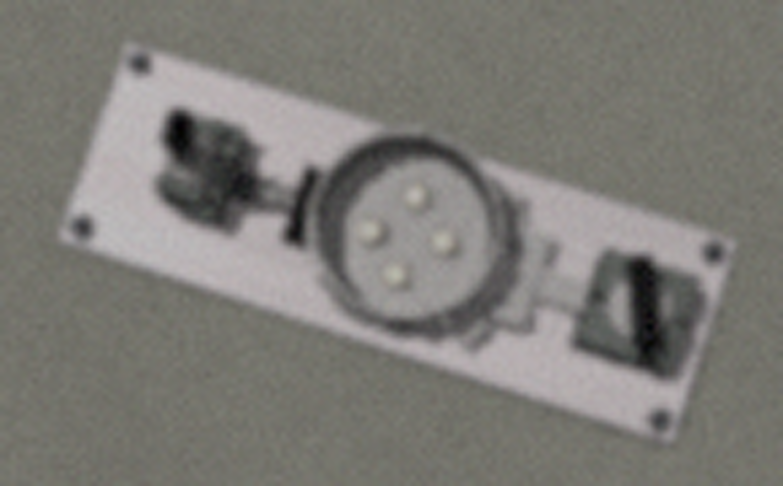

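The crop shows the wing running from (638,258) to (652,362), the lever grip at (180,130), four beads in a diamond in the pot, and plate screws at the corners. I'll triangulate the key points and make a move planner.

```bash
cat >> h.py <<'E'
from scipy.spatial.transform import Rotation as Ro
def toolR(s): q=s["ee_rot"];return Ro.from_quat([q[1],q[2],q[3],q[0]])
def plan(x,y,z,yaw=None,p=None):
    """yaw: world angle (deg) of tool x. prints tool-frame shift and turn for a down tool"""
    s=ctrl.sense();R=toolR(s);p=s["eef_pos"] if p is None else p
    cur=np.degrees(np.arctan2(R.as_matrix()[1,0],R.as_matrix()[0,0]))
    d=R.inv().apply(np.array([x,y,z])-p)
    print("pos",np.round(s["eef_pos"],1),"yaw %.1f"%cur,"j6 %.2f j1 %.2f"%(s["joints"][5],s["joints"][0]),"t",s["time_s"],"shift mm",d.round(1),
      "" if yaw is None else "turn az rad %.3f"%np.radians((cur-yaw+180)%360-180))
    return d
E
python3 - <<'E'
from h import *
np.set_printoptions(precision=2,suppress=True)
T=ctrl.capture("top");S=ctrl.capture("side")
def box(n,P,near):
    b=min(ctrl.boxes_of(n,P),key=lambda x:np.hypot(x["extent"][0]-near[0],x["extent"][1]-near[1]))["extent"];return (b[0]+b[2]/2,b[1]+b[3]/2)
def lm(n,P,near):
    L=ctrl.landmark_of(n,P)
    return min((x["point"] for x in L),key=lambda p:np.hypot(p[0]-near[0],p[1]-near[1])) if L else None
print("nut box",tri(box("nut",T,(365,204)),T,box("nut",S,(355,189)),S))
for n,a,b in(("nut_grip",(374,212),(368,195)),("lever_hinge",(289,186),(286,234)),("lever_tip",(289,179),(281,203)),("pot_in",(328,203),(323,226)),("clamp",(331,201),(328,234)),("stand",(216,216),(244,331)),("rod",(216,212),(244,331))):
    p,q=lm(n,T,a),lm(n,S,b)
    if p is not None and q is not None: print(n,np.round(p),np.round(q),*tri(p,T,q,S))
scr=[(140,63),(82,227),(713,251),(660,419)]
W=np.array([atz((u/5.4+255,v/5.4+155),T,14) for u,v in scr]);print(W,W.mean(0))
y=(W[0]+W[1]-W[2]-W[3]);print("axis",np.degrees(np.arctan2(y[1],y[0])),np.linalg.norm(y)/2)
# dark wing in T and S: top pixel check
save(S,"c2.png",(240,170,160,110),5)
s=ctrl.sense();print(s["joints"],s["ee_rot"]);plan(505,-128,150,4)
E
```

```text
nut box (array([ 507.89, -126.43,   66.47]), np.float64(0.13020781748879554))
lever_hinge [290. 185.] [283. 237.] [587.13  94.27  43.37] 3.2546409504495837
lever_tip [288. 179.] [279. 202.] [587.39  92.77 132.12] 9.02854982587776
pot_in [329. 200.] [324. 226.] [548.05 -10.99  25.99] 7.4248342330826675
clamp [330. 201.] [326. 236.] [548.31 -14.25  -4.24] 0.14229255417102468
stand [216. 214.] [246. 329.] [510.65 304.54  -6.6 ] 5.111472892043035
rod [213. 212.] [368. 195.] [409.74 199.67 285.48] 155.92738998104338
[[ 642.43  121.79]
 [ 556.84  150.57]
 [ 543.27 -170.96]
 [ 457.99 -142.46]] [550.13 -10.26]
axis 71.32304809434915 309.17199636495974
[-1.51  0.31  1.5  -0.    1.33 -0.22] [-0.    0.99  0.14 -0.  ]
pos [ 147.5 -503.9  231.3] yaw 16.3 j6 -0.22 j1 -1.51 t 3.3 shift mm [ 448.7 -260.3   81.3] turn az rad 0.215
```

View pics/c2.png

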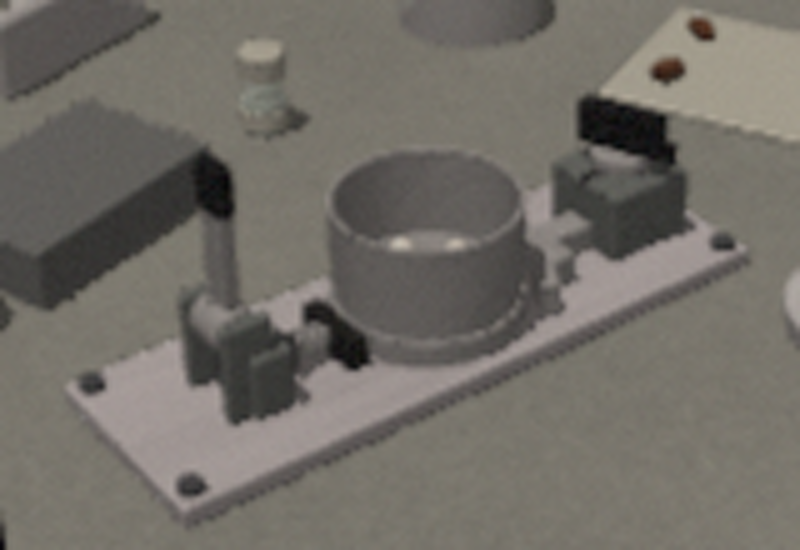

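The crop shows the lever upright, the wing at (622,122) with its nose to the right (towards the robot), so nut ≈ 0.6. Moving above the nut.

Emit:
send_rows(
  targets=[
    [-1,0.0454,-0.0261,0.0081,0,0,0],
    [-1,0.0454,-0.0261,0.0081,0,0,0],
    [-1,0.0454,-0.0261,0.0081,0,0,0],
    [-1,0.0454,-0.0261,0.0081,0,0,0],
    [-1,0.0454,-0.0261,0.0081,0,0,0],
    [-1,0.0454,-0.0261,0.0081,0,0,0],
    [-1,0.0454,-0.0261,0.0081,0,0,0],
    [-1,0.0454,-0.0261,0.0081,0,0,0],
    [-1,0.0454,-0.0261,0.0081,0,0,0],
    [-1,0.0454,-0.0261,0.0081,0,0,0],
  ],
  squeeze=40,
)

```text
time_s: 4.55
eef_pos: [511.0, -124.4, 150.2]
ee_rot: [0.0, 0.99, 0.142, 0.0]
force: [-0.0, -1.0, 0.6]
grip_width: 1.001
grip_force: 0.0
```

Emit:
send_rows(
  targets=[
    [-1,0,0,0,0,0,-0.18],
    [-1,0,0,0,0,0,-0.18],
    [-1,0,0,0,0,0,-0.18],
    [-1,0,0,0,0,0,-0.18],
    [-1,0,0,0,0,0,-0.18],
    [-1,0,0,0,0,0,-0.18],
    [-1,0,0,0,0,0,-0.18],
    [-1,0,0,0,0,0,-0.18],
    [-1,0,0,0,0,0,-0.18],
    [-1,0,0,0,0,0,-0.18],
  ],
)

```text
time_s: 5.8
eef_pos: [509.9, -125.8, 150.3]
ee_rot: [0.0, 0.502, 0.865, -0.0]
force: [-0.5, -0.0, -0.8]
grip_width: 1.001
grip_force: 0.0
```

Emit:
send_rows(
  targets=[
    [-1,0,0,0,0,0,-0.18],
    [-1,0,0,0,0,0,-0.18],
    [-1,0,0,0,0,0,-0.18],
    [-1,0,0,0,0,0,-0.18],
    [-1,0,0,0,0,0,-0.18],
    [-1,0,0,0,0,0,-0.18],
    [-1,0,0,0,0,0,0],
    [-1,0,0,0,0,0,0],
    [-1,0,0,0,0,0,0],
    [-1,0,0,0,0,0,0],
  ],
)

```text
time_s: 7.05
eef_pos: [509.9, -125.8, 150.3]
ee_rot: [-0.0, -0.011, 1.0, 0.0]
force: [0.4, -0.1, 0.4]
grip_width: 1.002
grip_force: 0.0
```

```bash
python3 -c "
from h import *
plan(510,-125.5,57,184)"
```

```text
pos [ 509.9 -125.8  150.3] yaw -178.7 j6 -2.06 j1 -0.47 t 7.05 shift mm [-0.1  0.3 93.3] turn az rad -0.048
```

Emit:
send_rows(
  targets=[
    [-1,0,0,0.024,0,0,-0.04],
    [-1,0,0,0.024,0,0,0],
    [-1,0,0,0.024,0,0,0],
    [-1,0,0,0.021,0,0,0],
    [1,0,0,0,0,0,0],
    [1,0,0,0,0,0,0],
    [1,0,0,0,0,0,0],
    [1,0,0,0,0,0,0],
    [1,0,0,0,0,0,0],
    [1,0,0,0,0,0,0],
  ],
)

```text
time_s: 8.3
eef_pos: [510.9, -124.7, 59.4]
ee_rot: [0.002, -0.031, 1.0, 0.001]
force: [-0.4, 10.5, 14.8]
grip_width: 0.128
grip_force: 41.7
```

Emit:
send_rows(
  targets=[
    [1,0,-0.001,-0.002,0,0,0],
    [1,0,0,0,0,0,0.17],
    [1,0,0,0,0,0,0.17],
    [1,0,0,0,0,0,0.17],
    [1,0,0,0,0,0,0.17],
    [1,0,0,0,0,0,0.17],
    [1,0,0,0,0,0,0.17],
    [1,0,0,0,0,0,0.17],
    [1,0,0,0,0,0,0.17],
    [1,0,0,0,0,0,0.17],
  ],
)

```text
time_s: 9.55
eef_pos: [509.9, -125.5, 59.5]
ee_rot: [-0.001, 0.671, 0.741, 0.001]
force: [2.1, 7.5, -0.6]
grip_width: 0.131
grip_force: 41.4
```

Emit:
send_rows(
  targets=[
    [1,0,0,0,0,0,0.15],
    [1,0,0,0,0,0,0.15],
    [1,0,0,0,0,0,0.13],
    [1,0,0,0,0,0,0],
    [1,0,0,0,0,0,0],
    [1,0,0,0,0,0,0],
    [1,0,0,0,0,0,0],
    [1,0,0,0,0,0,0],
    [1,0,0,0,0,0,0],
    [1,0,0,0,0,0,0],
  ],
)

```text
time_s: 10.8
eef_pos: [509.5, -125.5, 59.5]
ee_rot: [-0.001, 0.813, 0.583, 0.0]
force: [-0.2, 7.3, 0.8]
grip_width: 0.132
grip_force: 41.4
```

```bash
python3 -c "
from h import *
plan(510,-125.5,57,71.4);print(ctrl.sense()['wrist_torque'],ctrl.sense()['force'])"
```

```text
pos [ 509.5 -125.5   59.5] yaw 71.3 j6 -0.14 j1 -0.47 t 10.8 shift mm [0.1 0.4 2.5] turn az rad -0.002
[ 1.2673617   0.21585717 -0.12174065] [-0.23875035  7.26163219  0.79243427]
```

Emit:
send_rows(
  targets=[
    [-1,0,0,0,0,0,0],
    [-1,0,0,0,0,0,0],
    [-1,0,0,0,0,0,0],
    [-1,0,0,-0.03,0,0,0],
    [-1,0,0,-0.05,0,0,0],
    [1,0,0,-0.03,0,0,0],
    [1,0.05,0,0,0,0,0],
    [1,0.05,0,0,0,0,0],
    [1,0.05,0,0,0,0,0],
    [1,0.05,0,0,0,0,0],
  ],
)

```text
time_s: 12.05
eef_pos: [574.4, 64.1, 169.5]
ee_rot: [0.0, 0.813, 0.583, 0.0]
force: [0.1, -0.4, 0.4]
grip_width: 0.004
grip_force: 0.0
```

Run:
```python
from h import *
u=np.array([.319,.948]);C=np.array([549,-12]);p=C+85*u
plan(*p,122,71.4)
T=ctrl.capture("top");S=ctrl.capture("side")
print(tri((0,0),T,(0,0),S)[1]*0)
for z in (80,):[print(o[:4]) for o in blobs(T,(355,190,40,45),lambda i:i.max(2)<45,z,6)]
a=cv2.resize(T["img"][150:250,250:400],None,fx=2.6,fy=2.6);b=cv2.resize(S["img"][170:280,240:400],None,fx=2.6,fy=2.6)
h=max(a.shape[0],b.shape[0]);a,b=[np.pad(q,((0,h-q.shape[0]),(0,0),(0,0))) for q in(a,b)]
cv2.imwrite("pics/c3.png",np.hstack([a,b])[:,:,::-1][:, :800])
```

```text
pos [574.4  64.1 169.5] yaw 71.3 j6 0.23 j1 -0.09 t 12.05 shift mm [ 4.8  0.2 47.5] turn az rad -0.002
0.0
(np.int32(77), array([ 510.8, -121.8]), np.float64(72.7), array([12.4, 51.3]))
```

View pics/c3.png

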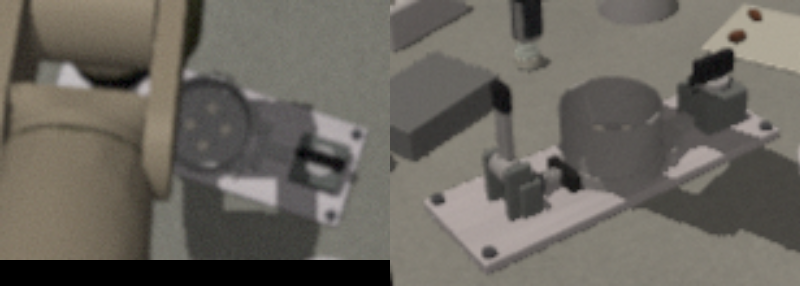

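Emit:
send_rows(
  targets=[
    [1,0.005,0,0.025,0,0,0],
    [1,0,0,0.0225,0,0,0],
    [1,0.015,0,0,0,0,0],
    [1,0.014,0,0.002,0,0,0],
    [1,0.012,0,0.003,0,0,0],
    [1,0.012,0,0.006,0,0,0],
    [1,0.01,0,0.008,0,0,0],
    [1,0.009,0,0.01,0,0,0],
    [1,0.008,0,0.012,0,0,0],
    [1,0.004,0,0.012,0,0,0],
  ],
)

```text
time_s: 13.4
eef_pos: [602.8, 147.6, 67.9]
ee_rot: [-0.0, 0.812, 0.583, 0.0]
force: [1.9, 1.0, 3.7]
grip_width: -0.002
grip_force: 1.7
```

Emit:
send_rows(
  targets=[
    [1,0.003,0,0.006,0,0,0],
    [1,0.002,0,0.005,0,0,0],
    [1,0.001,0,0.001,0,0,0],
    [1,0,0,0.001,0,0,0],
    [1,0,0,0,0,0,0],
    [1,0,0,0,0,0,0],
    [1,0,0,0,0,0,0],
    [1,0,0,0,0,0,0],
    [1,0,0,0,0,0,0],
    [1,0,0,0,0,0,0],
  ],
)

```text
time_s: 14.65
eef_pos: [603.8, 150.8, 58.4]
ee_rot: [0.001, 0.812, 0.583, -0.002]
force: [-15.7, -12.0, 26.4]
grip_width: 0.001
grip_force: 13.7
```

Emit:
send_rows(
  targets=[
    [1,0,0,-0.03,0,0,0],
    [1,0,0,-0.05,0,0,0],
    [1,-0.045,0,-0.02,0,0,0],
    [0.1,-0.05,0,0,0,0,0],
    [0.1,-0.05,0,0,0,0,0],
    [0.1,-0.05,0,0,0,0,0],
    [0.1,-0.05,0,0,0,0,0],
    [0.1,-0.05,0,0,0,0,0],
    [0.1,0,0,0,0,0,0],
    [0.1,0,0,0,0,0,0],
  ],
)

```text
time_s: 15.9
eef_pos: [509.9, -126.3, 155.5]
ee_rot: [-0.0, 0.813, 0.583, -0.0]
force: [-0.4, -0.7, 0.0]
grip_width: 0.45
grip_force: 0.0
```

```bash
cat >> h.py <<'E'
def seeds(T,roi=(405,165,80,90)):
    for o in blobs(T,roi,lambda i:(i.max(2)<120)&(i[...,0]>i[...,2]+12),10,4): print("seed",o[:4])
E
python3 - <<'E'
from h import *
T=ctrl.capture("top");S=ctrl.capture("side");seeds(T)
plan(574,-294,120,64)
a=cv2.resize(T["img"][150:250,250:400],None,fx=2.6,fy=2.6);b=cv2.resize(S["img"][170:280,240:400],None,fx=2.6,fy=2.6)
h=max(a.shape[0],b.shape[0]);a,b=[np.pad(q,((0,h-q.shape[0]),(0,0),(0,0))) for q in(a,b)]
cv2.imwrite("pics/c4.png",np.hstack([a,b])[:,:,::-1][:, :800])
E
```

```text
seed (np.int32(598), array([ 553.3, -254.8]), np.float64(163.4), array([ 71.5, 211.9]))
seed (np.int32(28), array([ 582. , -351.2]), np.float64(149.5), array([10.9, 19.6]))
seed (np.int32(60), array([ 544. , -300.1]), np.float64(156.7), array([ 8.4, 67.2]))
seed (np.int32(40), array([ 463.9, -265.7]), np.float64(157.1), array([ 3.7, 86. ]))
seed (np.int32(26), array([ 469.4, -299.1]), np.float64(-144.1), array([10.2, 20.9]))
seed (np.int32(10), array([ 408. , -241.2]), np.float64(142.8), array([ 3.2, 23.5]))
pos [ 510.1 -125.7  155.6] yaw 71.4 j6 -0.14 j1 -0.47 t 16.0 shift mm [-139.1  114.2   35.5] turn az rad 0.129
```

View pics/c4.png

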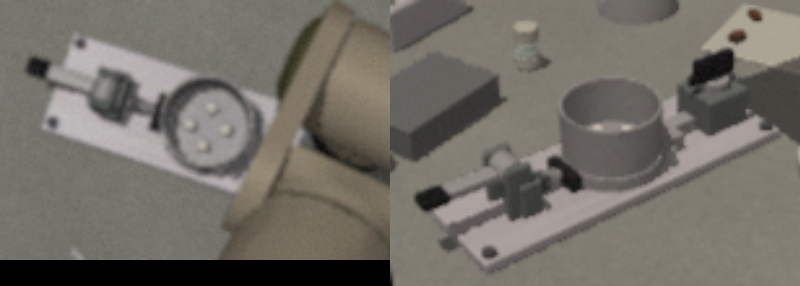

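Lever lies flat in both views (grip at (38,67) / (432,197)). Fetching seed 2.

Emit:
send_rows(
  targets=[
    [0.1,-0.035,0.0285,0,0,0,0.03],
    [0.1,-0.0352,0.0268,0,0,0,0.03],
    [0.1,-0.0352,0.0268,0,0,0,0.03],
    [0.1,-0.0352,0.0268,0,0,0,0.03],
    [0.1,0,0,0.035,0,0,0],
    [0.1,0,0,0.04,0,0,0],
    [0.1,0,0,0.02,0,0,0],
    [0.1,0,0,0,0,0,0],
    [0.1,0,0,0,0,0,0],
    [0.1,0,0,0,0,0,0],
  ],
)

```text
time_s: 17.25
eef_pos: [561.1, -297.2, 62.1]
ee_rot: [0.001, 0.846, 0.533, 0.0]
force: [0.2, -0.1, -0.1]
grip_width: 0.45
grip_force: 0.0
```

Run:
```python
from h import *
T=ctrl.capture("top");S=ctrl.capture("side")
plan(574,-294,6,64)
print(proj((574,-294,10),S))
L=ctrl.landmark_of("seed1",S);print([(round(x["score"],2),x["point"],atz(x["point"],S,10)) for x in L])
save(S,"c5.png",(330,150,100,70),5)
```

```text
pos [ 560.8 -297.2   61.6] yaw 64.5 j6 -0.23 j1 -0.67 t 17.35 shift mm [ 8.6 10.4 55.7] turn az rad 0.008
[372.82109916 182.95088906]
[(0.54, [382.3, 173.4], array([ 579.82970597, -364.56141101])), (0.43, [408.0, 193.1], array([ 462.35429397, -295.3971712 ])), (0.42, [376.1, 180.2], array([ 574.26118848, -314.59588779]))]
```

View pics/c5.png

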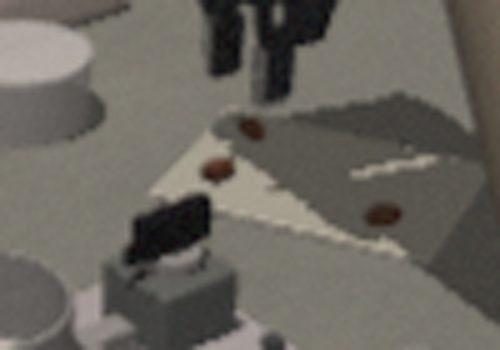

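Seed 2 sits at crop (218,168), matching the prediction. Descend and grip.

Emit:
send_rows(
  targets=[
    [0.1,0.0086,0.0104,0.01,0,0,0],
    [0.1,0,0,0.025,0,0,0],
    [0.1,0,0,0.015,0,0,0],
    [0.1,0,0,0.0055,0,0,0],
    [0.1,0,0,0,0,0,0],
    [1,0,0,0,0,0,0],
    [1,0,0,0,0,0,0],
    [1,0,0,0,0,0,0],
    [1,0,0,0,0,0,0],
    [1,0,0,0,0,0,0],
  ],
  squeeze=20,
)

```text
time_s: 18.65
eef_pos: [573.9, -294.2, 6.1]
ee_rot: [0.001, 0.846, 0.533, 0.0]
force: [0.0, 0.4, 5.8]
grip_width: 0.134
grip_force: 22.5
```

Run:
```python
from h import *
u=np.array([.319,.948]);C=np.array([549,-12]);p=C+2*u
plan(*p,150,71.4)
```

```text
pos [ 573.9 -294.2    6.1] yaw 64.4 j6 -0.21 j1 -0.66 t 18.65 shift mm [ 245.8 -144.2 -144.2] turn az rad -0.121
```

Emit:
send_rows(
  targets=[
    [1,0,0,-0.05,0,0,0],
    [1,0,0,-0.05,0,0,0],
    [1,0.04,-0.024,-0.044,0,0,0],
    [1,0.04,-0.024,0,0,0,0],
    [1,0.04,-0.024,0,0,0,0],
    [1,0.04,-0.024,0,0,0,0],
    [1,0.04,-0.024,0,0,0,0],
    [1,0.031,-0.024,0,0,0,0],
    [1,0,0,0,0,0,0],
    [1,0,0,0,0,0,0],
  ],
)

```text
time_s: 19.9
eef_pos: [543.5, -25.0, 148.2]
ee_rot: [0.0, 0.846, 0.533, -0.0]
force: [-0.5, 0.5, -0.2]
grip_width: 0.132
grip_force: 21.8
```

Run:
```python
from h import *
u=np.array([.319,.948]);C=np.array([549,-12]);p=C-13*u
plan(*p,62,71.4)
```

```text
pos [543.5 -25.  148.2] yaw 64.4 j6 0.18 j1 -0.26 t 19.9 shift mm [ 1.2  0.9 86.2] turn az rad -0.121
```

Emit:
send_rows(
  targets=[
    [1,0.001,0.001,0.03,0,0,-0.12],
    [1,0,0,0.03,0,0,0],
    [1,0,0,0.026,0,0,0],
    [1,0,0,0,0,0,0],
    [0.4,0,0,0,0,0,0],
    [0.4,0,0,0,0,0,0],
    [0.4,0,0,0,0,0,0],
    [0.4,0,0,-0.03,0,0,0],
    [0.4,0,0,-0.05,0,0,0],
    [0.4,0,0,-0.01,0,0,0],
  ],
)

```text
time_s: 21.15
eef_pos: [546.0, -24.4, 155.7]
ee_rot: [0.002, 0.812, 0.583, 0.002]
force: [-0.2, 0.2, -1.0]
grip_width: 0.296
grip_force: 0.0
```

Run:
```python
from h import *
T=ctrl.capture("top");S=ctrl.capture("side");seeds(T,(420,170,60,80))
for P in(T,S):print([(round(x["score"],2),np.round(x["point"]).tolist(),atz(x["point"],P,10).round()) for x in ctrl.landmark_of("seed1",P)])
plan(469.3,-298.3,60,44)
```

```text
seed (np.int32(29), array([ 581.8, -351.5]), np.float64(144.0), array([11.4, 19.3]))
seed (np.int32(28), array([ 469.1, -297.2]), np.float64(50.3), array([11.2, 18.2]))
[(0.58, [433.0, 229.0], array([ 467., -295.])), (0.37, [452.0, 189.0], array([ 577., -349.]))]
[(0.47, [406.0, 193.0], array([ 468., -292.])), (0.4, [379.0, 176.0], array([ 582., -346.]))]
pos [544.2 -24.  151.2] yaw 71.3 j6 0.07 j1 -0.26 t 21.35 shift mm [-283.9   17.1   91.2] turn az rad 0.477
```

Emit:
send_rows(
  targets=[
    [0.1,-0.0473,0.003,0,0,0,0],
    [0.1,-0.0473,0.003,0,0,0,0],
    [0.1,-0.0473,0.003,0,0,0,0],
    [0.1,-0.0473,0.003,0,0,0,0],
    [0.1,-0.0473,0.003,0,0,0,0],
    [0.1,-0.0473,0.002,0.03,0,0,0],
    [0.1,0,0,0.03,0,0,0.15],
    [0.1,0,0,0.03,0,0,0.15],
    [0.1,0,0,0,0,0,0.14],
    [0.1,0,0,0,0,0,0],
  ],
)

```text
time_s: 22.6
eef_pos: [469.4, -297.9, 60.8]
ee_rot: [-0.001, 0.92, 0.392, -0.0]
force: [0.0, 0.5, 0.2]
grip_width: 0.456
grip_force: 0.0
```

Run:
```python
from h import *
plan(469.3,-297.5,6,46)
```

```text
pos [ 469.4 -297.9   60.8] yaw 46.2 j6 -0.01 j1 -0.78 t 22.6 shift mm [ 0.2 -0.2 54.8] turn az rad 0.003
```

Emit:
send_rows(
  targets=[
    [0.1,0,0,0.02,0,0,0],
    [0.1,0,0,0.02,0,0,0],
    [0.1,0,0,0.0145,0,0,0],
    [0.1,0,0,0,0,0,0],
    [1,0,0,0,0,0,0],
    [1,0,0,0,0,0,0],
    [1,0,0,0,0,0,0],
    [1,0,0,0,0,0,0],
    [1,0,0,-0.04,0,0,0],
    [1,0,0,-0.05,0,0,0],
  ],
)

```text
time_s: 23.85
eef_pos: [469.4, -297.9, 98.1]
ee_rot: [-0.001, 0.92, 0.392, -0.0]
force: [-0.1, -1.1, -0.1]
grip_width: 0.132
grip_force: 22.2
```

Run:
```python
from h import *
u=np.array([.319,.948]);C=np.array([549,-12]);p=C+16*u
plan(*p,150,71.4)
```

```text
pos [ 469.4 -297.9   98.1] yaw 46.1 j6 -0.01 j1 -0.78 t 23.85 shift mm [ 275.7 -147.8  -51.5] turn az rad -0.441
```

Emit:
send_rows(
  targets=[
    [1,0,0,-0.052,0,0,0],
    [1,0.046,-0.0247,0,0,0,0],
    [1,0.046,-0.0247,0,0,0,0],
    [1,0.046,-0.0247,0,0,0,0],
    [1,0.046,-0.0247,0,0,0,0],
    [1,0.046,-0.0247,0,0,0,0],
    [1,0.046,-0.0247,0,0,0,0],
    [1,0,0,0,0,0,-0.15],
    [1,0,0,0,0,0,-0.15],
    [1,0,0,0,0,0,-0.14],
  ],
)

```text
time_s: 25.1
eef_pos: [554.4, 3.5, 149.6]
ee_rot: [-0.0, 0.811, 0.585, -0.0]
force: [-0.2, -0.7, -0.4]
grip_width: 0.129
grip_force: 22.2
```

Run:
```python
from h import *
u=np.array([.319,.948]);C=np.array([549,-12]);p=C+16*u
plan(*p,62,71.4)
```

```text
pos [554.4   3.5 149.6] yaw 71.6 j6 0.12 j1 -0.21 t 25.1 shift mm [-0.4 -0.1 87.6] turn az rad 0.004
```

Emit:
send_rows(
  targets=[
    [1,0,0,0.03,0,0,0],
    [1,0,0,0.03,0,0,0],
    [1,0,0,0.026,0,0,0],
    [1,0,0,0,0,0,0],
    [0.4,0,0,0,0,0,0],
    [0.4,0,0,0,0,0,0],
    [0.4,0,0,0,0,0,0],
    [0.4,0,0,-0.03,0,0,0],
    [0.4,0,0,-0.05,0,0,0],
    [0.4,0,0,-0.01,0,0,0],
  ],
)

```text
time_s: 26.35
eef_pos: [555.8, 3.1, 157.2]
ee_rot: [0.002, 0.812, 0.583, 0.002]
force: [0.7, -0.4, 0.4]
grip_width: 0.3
grip_force: 0.0
```

Run:
```python
from h import *
T=ctrl.capture("top");S=ctrl.capture("side");seeds(T,(420,170,60,80))
for P in(T,S):print([(round(x["score"],2),np.round(x["point"]).tolist(),atz(x["point"],P,10).round()) for x in ctrl.landmark_of("seed1",P)])
plan(581.8,-351.5,60,144)
save(T,"c6.png",(300,150,190,110),4)
```

```text
seed (np.int32(28), array([ 581.7, -351.1]), np.float64(154.2), array([11.2, 18.9]))
[(0.53, [454.0, 189.0], array([ 577., -356.]))]
[(0.59, [380.0, 177.0], array([ 576., -340.]))]
pos [553.9   3.4 152.7] yaw 71.3 j6 0.12 j1 -0.21 t 26.55 shift mm [-327.2  140.2   92.5] turn az rad -1.269
```

View pics/c6.png

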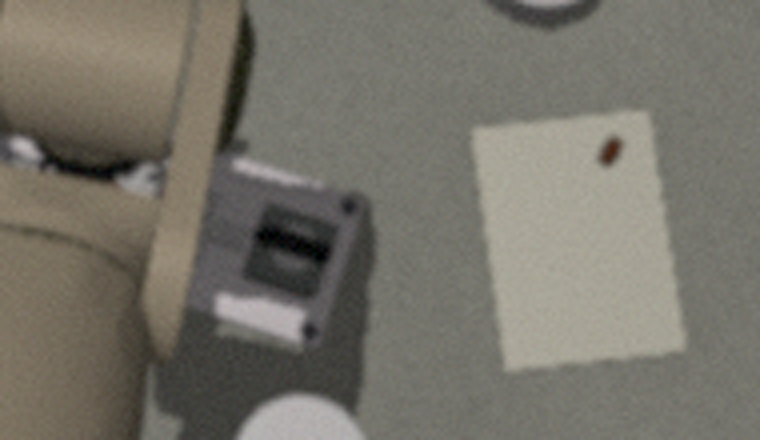

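Only the last seed remains, at crop (610,151), tilted up-right, yaw ≈150°.

Emit:
send_rows(
  targets=[
    [0.1,-0.0467,0.02,0,0,0,0],
    [0.1,-0.0467,0.02,0,0,0,0],
    [0.1,-0.0467,0.02,0,0,0,0],
    [0.1,-0.0467,0.02,0,0,0,0],
    [0.1,-0.0467,0.02,0,0,0,0],
    [0.1,-0.0467,0.02,0.03,0,0,0],
    [0.1,-0.0467,0.02,0.03,0,0,0],
    [0.1,0,0,0.03,0,0,-0.17],
    [0.1,0,0,0,0,0,-0.17],
    [0.1,0,0,0,0,0,-0.17],
  ],
)

```text
time_s: 27.8
eef_pos: [581.6, -350.8, 61.2]
ee_rot: [-0.002, 0.637, 0.771, 0.0]
force: [0.1, 0.2, 0.7]
grip_width: 0.449
grip_force: 0.0
```

Emit:
send_rows(
  targets=[
    [0.1,0,0,0,0,0,-0.17],
    [0.1,0,0,0,0,0,-0.17],
    [0.1,0,0,0,0,0,-0.17],
    [0.1,0,0,0,0,0,-0.17],
    [0.1,0,0,0,0,0,-0.16],
    [0.1,0,0,0,0,0,0],
    [0.1,0,0,0,0,0,0],
    [0.1,0,0,0,0,0,0],
    [0.1,0,0,0,0,0,0],
    [0.1,0,0,0,0,0,0],
  ],
)

```text
time_s: 29.05
eef_pos: [582.4, -351.2, 63.7]
ee_rot: [0.0, 0.27, 0.963, -0.0]
force: [0.3, 0.0, 0.1]
grip_width: 0.452
grip_force: 0.0
```

Run:
```python
from h import *
plan(581.7,-351.3,6,149)
```

```text
pos [ 582.4 -351.2   63.7] yaw 148.6 j6 -1.74 j1 -0.71 t 29.05 shift mm [ 0.6 -0.4 57.7] turn az rad -0.006
```

Emit:
send_rows(
  targets=[
    [0.1,0,0,0.02,0,0,0],
    [0.1,0,0,0.02,0,0,0],
    [0.1,0,0,0.0175,0,0,0],
    [0.1,0,0,0,0,0,0],
    [1,0,0,0,0,0,0],
    [1,0,0,0,0,0,0],
    [1,0,0,0,0,0,0],
    [1,0,0,0,0,0,0],
    [1,0,0,-0.04,0,0,0],
    [1,0,0,-0.05,0,0,0],
  ],
)

```text
time_s: 30.3
eef_pos: [581.9, -350.9, 96.3]
ee_rot: [-0.001, 0.27, 0.963, 0.001]
force: [-0.4, -0.2, 0.2]
grip_width: 0.126
grip_force: 22.4
```

Run:
```python
from h import *
u=np.array([.319,.948]);C=np.array([549,-12]);p=C+2*u
plan(*p,150,149)
```

```text
pos [ 581.9 -350.9   96.3] yaw 148.7 j6 -1.74 j1 -0.71 t 30.3 shift mm [204.9 274.3 -53.1] turn az rad -0.006
```

Emit:
send_rows(
  targets=[
    [1,0,0,-0.054,0,0,0],
    [1,0.0293,0.0392,0,0,0,0],
    [1,0.0293,0.0392,0,0,0,0],
    [1,0.0293,0.0392,0,0,0,0],
    [1,0.0293,0.0392,0,0,0,0],
    [1,0.0293,0.0392,0,0,0,0],
    [1,0.0293,0.0392,0,0,0,0],
    [1,0.0293,0.0392,0,0,0,0],
    [1,0,0,0,0,0,0],
    [1,0,0,0,0,0,0],
  ],
)

```text
time_s: 31.55
eef_pos: [550.0, -10.7, 150.3]
ee_rot: [0.0, 0.27, 0.963, -0.0]
force: [0.1, -0.3, 0.6]
grip_width: 0.128
grip_force: 22.4
```

Run:
```python
from h import *
u=np.array([.319,.948]);C=np.array([549,-12]);p=C+2*u
plan(*p,64,149)
```

```text
pos [550.  -10.7 150.3] yaw 148.7 j6 -1.26 j1 -0.23 t 31.55 shift mm [ 0.7  0.3 86.3] turn az rad -0.006
```

Emit:
send_rows(
  targets=[
    [1,0,0,0.03,0,0,0],
    [1,0,0,0.03,0,0,0],
    [1,0,0,0.026,0,0,0],
    [1,0,0,0,0,0,0],
    [0.4,0,0,0,0,0,0],
    [0.4,0,0,0,0,0,0],
    [0.4,0,0,0,0,0,0],
    [0.4,0,0,-0.03,0,0,0],
    [0.4,0,0,-0.06,0,0,0],
    [0.4,0,0,-0.06,0,0,0],
  ],
)

```text
time_s: 32.8
eef_pos: [549.6, -10.2, 216.3]
ee_rot: [0.0, 0.27, 0.963, 0.0]
force: [0.7, -1.2, 0.5]
grip_width: 0.3
grip_force: 0.0
```

Run:
```python
from h import *
T=ctrl.capture("top");S=ctrl.capture("side")
im=T["img"].astype(int)
# stand top face: grey block; print rod/stand estimates
bs=min(ctrl.boxes_of("rod",S),key=lambda x:abs(x["extent"][0]-231)+abs(x["extent"][1]-271))["extent"];print("rodS",bs)
top=(bs[0]+bs[2]/2,bs[1]+3)
print("rod top at z133 from S",atz(top,S,133))
for z in(133,76):[print(z,o[:4]) for o in blobs(T,(190,190,50,45),lambda i:i.max(2)<45,z,6)]
a=cv2.resize(T["img"][190:240,180:245],None,fx=6,fy=6,interpolation=cv2.INTER_CUBIC);b=cv2.resize(S["img"][260:345,205:275],None,fx=4.7,fy=4.7,interpolation=cv2.INTER_CUBIC)
h=max(a.shape[0],b.shape[0]);a,b=[np.pad(q,((0,h-q.shape[0]),(0,0),(0,0))) for q in(a,b)]
cv2.imwrite("pics/c7.png",np.hstack([a,b])[:,:,::-1])
plan(511,304,200,149)
```

```text
Traceback (most recent call last):
ValueError: min() iterable argument is empty
```

Run:
```python
from h import *
T=ctrl.capture("top");S=ctrl.capture("side")
[print("S dark",o[0],o[4],o[1]) for o in blobs(S,(225,262,25,55),lambda i:i.max(2)<40,133,6)]
im=S["img"][262:317,225:250].astype(int).max(2)<40;yy,xx=np.nonzero(im);print("S rod px",[(int(y)+262,round(xx[yy==y].mean()+225,1)) for y in np.unique(yy)][::6])
y0=yy.min()+262;print("top",y0,atz((xx[yy<yy.min()+5].mean()+225,y0+2),S,134))
im=T["img"][190:235,190:235].astype(int).max(2)<45;yy,xx=np.nonzero(im);print("T",xx.min()+190,xx.max()+190,yy.min()+190,yy.max()+190,atz((xx[xx<xx.min()+4].mean()+190,yy[xx<xx.min()+4].mean()+190),T,133))
print("stand",atz((216,214),T,0))
a=cv2.resize(T["img"][190:240,180:245],None,fx=6,fy=6,interpolation=cv2.INTER_CUBIC);b=cv2.resize(S["img"][260:345,205:275],None,fx=4.7,fy=4.7,interpolation=cv2.INTER_CUBIC)
h=max(a.shape[0],b.shape[0]);a,b=[np.pad(q,((0,h-q.shape[0]),(0,0),(0,0))) for q in(a,b)]
cv2.imwrite("pics/c7.png",np.hstack([a,b])[:,:,::-1])
plan(511,304,200,149)
```

```text
S dark 252 ((481.37445068359375, 325.8980712890625), (12.939451217651367, 72.22178649902344), 52.20634078979492) [480.3 326.7]
S rod px [(271, np.float64(235.0)), (277, np.float64(235.5)), (283, np.float64(236.5)), (289, np.float64(238.0)), (295, np.float64(238.5)), (301, np.float64(238.5))]
top 271 [504.00134683 308.05286917]
T 200 229 205 228 [506.97895183 303.19421174]
stand [511.69441366 303.50449012]
pos [549.5 -10.1 213.7] yaw 148.7 j6 -1.26 j1 -0.23 t 33.05 shift mm [196.2 248.3  13.8] turn az rad -0.006
```

View pics/c7.png

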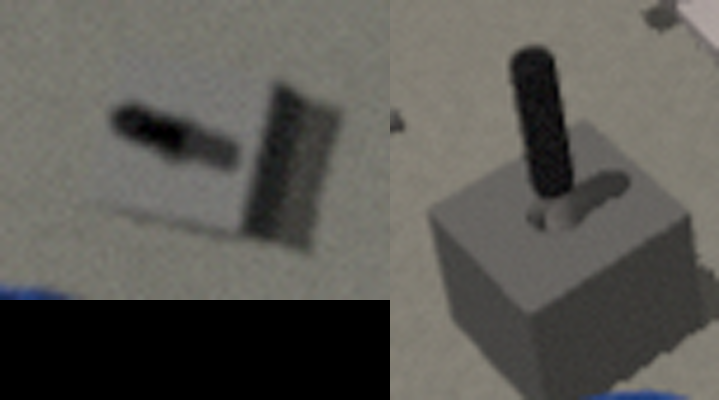

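Run:
```python
from h import *
T=ctrl.capture("top");S=ctrl.capture("side")
sp=lambda u,v:((u-390)/4.7+205,v/4.7+260)
tp=lambda u,v:(u/6+180,v/6+190)
cs=np.array([atz(sp(*c),S,60) for c in((430,212),(585,122),(690,212),(530,312))]);print(cs,cs.mean(0))
print("hole S",atz(sp(548,217),S,60))
print("top S",atz(sp(532,56),S,135),"top T",atz(tp(122,116),T,135),"tri",tri(sp(532,56),S,tp(122,116),T))
for z in(135,100):print("pred of vertical rod at 511,304",proj((511,304,z),S),proj((511,304,z),T))
```

```text
[[544.07953737 334.49702213]
 [530.38803512 267.47669802]
 [464.12828374 279.99584661]
 [478.66852534 346.83867078]] [504.31609539 307.20205938]
hole S [505.90965421 311.49284655]
top S [504.85966998 306.7988394 ] top T [508.10298343 305.58543072] tri (array([507.67688869, 305.63723073, 132.96351821]), np.float64(1.724704864588912))
pred of vertical rod at 511,304 [233.82983361 269.58697288] [201.01672288 208.16366731]
pred of vertical rod at 511,304 [236.63238394 285.3509651 ] [205.22024354 209.8918376 ]
```

Run:
```python
from h import *
plan(507,306,200,149)
```

```text
pos [549.3 -10.1 212.8] yaw 148.7 j6 -1.26 j1 -0.23 t 33.15 shift mm [200.5 248.   13.1] turn az rad -0.006
```

Emit:
send_rows(
  targets=[
    [0.1,0.0286,0.0354,0,0,0,0],
    [0.1,0.0286,0.0354,0,0,0,0],
    [0.1,0.0286,0.0354,0,0,0,0],
    [0.1,0.0286,0.0354,0,0,0,0],
    [0.1,0.0286,0.0354,0,0,0,0],
    [0.1,0.0286,0.0354,0,0,0,0],
    [0.1,0.0286,0.0354,0,0,0,0],
    [0.1,0,0,0.013,0,0,0],
    [0.1,0,0,0,0,0,0],
    [0.1,0,0,0,0,0,0],
  ],
)

```text
time_s: 34.4
eef_pos: [508.0, 304.5, 201.0]
ee_rot: [-0.0, 0.271, 0.963, -0.0]
force: [0.1, 0.2, 0.1]
grip_width: 0.453
grip_force: 0.0
```

Run:
```python
from h import *
plan(507,306,81,149)
T=ctrl.capture("top")
n=ctrl.boxes_of("pot_in",T);print([(round(x["score"],2),np.round(x["extent"]).tolist()) for x in n])
for q in("seed1","bead1"):
  for x in ctrl.landmark_of(q,T):
    w=atz(x["point"],T,35)
    if np.hypot(*(w-[549,-11]))<60: 
      d=w-[549,-12];print(q,round(x["score"],2),"clamp xy",round(d@[.948,-.319]),round(d@[.319,.948]))
save(T,"c8.png",(295,165,70,70),8)
```

```text
pos [508.  304.5 201. ] yaw 148.6 j6 -0.68 j1 0.34 t 34.4 shift mm [  1.6   0.8 120. ] turn az rad -0.007
[(0.85, [310.0, 181.0, 37.0, 36.0]), (0.64, [218.0, 261.0, 40.0, 33.0]), (0.55, [191.0, 249.0, 8.0, 22.0])]
seed1 0.58 clamp xy 5 9
seed1 0.44 clamp xy -24 -22
seed1 0.41 clamp xy 29 21
bead1 0.5 clamp xy 4 22
bead1 0.48 clamp xy 23 5
bead1 0.37 clamp xy 7 -32
bead1 0.36 clamp xy -17 -5
```

View pics/c8.png

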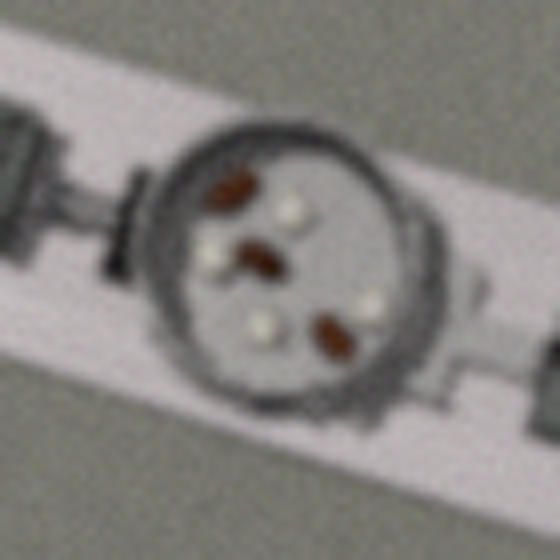

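All three seeds and four beads are in the pot; there is a wide gap at crop ≈(345,260), right-upper of the middle. Grip the rod.

Emit:
send_rows(
  targets=[
    [0.1,0.0016,0.001,0.04,0,0,0],
    [0.1,0,0,0.04,0,0,0],
    [0.1,0,0,0.025,0,0,0],
    [0.1,0,0,0.015,0,0,0],
    [1,0,0,0,0,0,0],
    [1,0,0,0,0,0,0],
    [1,0,0,0,0,0,0],
    [1,0,0,0,0,0,0],
    [1,0,0,0,0,0,0],
    [1,0,0,0,0,0,0],
  ],
  squeeze=60,
)

```text
time_s: 35.85
eef_pos: [507.1, 307.4, 81.6]
ee_rot: [0.0, 0.27, 0.963, 0.0]
force: [0.4, 0.4, 1.7]
grip_width: 0.173
grip_force: 58.4
```

Run:
```python
from h import *
plan(507,306,81,149);s=ctrl.sense();print(s["force"],s["grip_width"])
T=ctrl.capture("top")
q=lambda u,v:(u/8+295,v/8+165)
c=np.array([549,-12]);cl=lambda w:np.round([(w-c)@[.948,-.319],(w-c)@[.319,.948]],1)
print("rim",atz(q(297,267),T,76),cl(atz(q(297,267),T,76)))
for n,p,z in(("gap",(345,258),30),("b",(292,210),35),("b",(212,254),35),("b",(262,327),35),("b",(372,305),35),("s",(232,190),34),("s",(262,258),34),("s",(332,337),34)):print(n,cl(atz(q(*p),T,z)))
```

```text
pos [507.1 307.4  81.6] yaw 148.7 j6 -0.68 j1 0.35 t 35.85 shift mm [-0.6 -1.2  0.6] turn az rad -0.006
[0.37051152 0.42516918 1.6764003 ] 0.1733403937804571
rim [543.07276205 -19.61876907] [-3.2 -9.1]
gap [ 11.7 -22. ]
b [20.9  0. ]
b [-2. 21.]
b [-20.3  -2.9]
b [ -1.5 -35.7]
s [21.2 21.6]
s [2.2 4.5]
s [-15.9 -26.3]
```

Run:
```python
from h import *
T=ctrl.capture("top");S=ctrl.capture("side")
def ov(P,crop,k):
    x,y,w,h=crop;im=cv2.resize(P["img"][y:y+h,x:x+w],None,fx=k,fy=k,interpolation=cv2.INTER_CUBIC)[:,:,::-1].copy()
    for c,col in(((549,-9.5),(0,0,255)),((544,-18.5),(0,255,0))):
        for r,z in((47,76),(43,28)):
            pts=np.array([((proj((c[0]+r*np.cos(a),c[1]+r*np.sin(a),z),P)-[x,y]+.5)*k-.5) for a in np.linspace(0,6.28,60)])
            cv2.polylines(im,[pts.round().astype(int)],True,col,1)
    return im
a=ov(T,(300,165,65,65),6);b=ov(S,(290,185,65,65),6)
cv2.imwrite("pics/c9.png",np.hstack([a,b]))
```

```text
(no output)
```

View pics/c9.png

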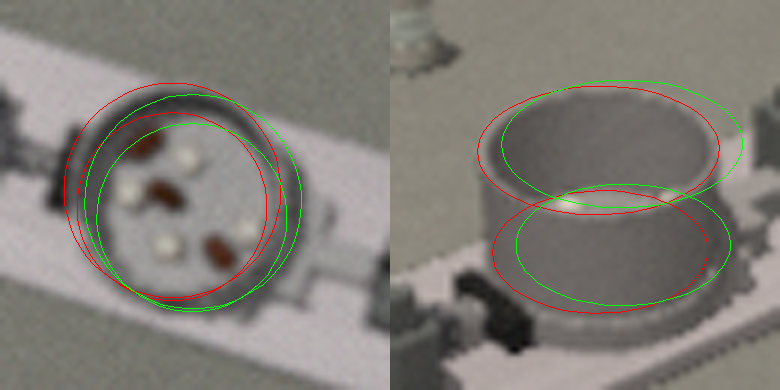

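Run:
```python
from h import *
T=ctrl.capture("top");S=ctrl.capture("side")
f=lambda u,v,k,x,y:((u+.5)/k-.5+x,(v+.5)/k-.5+y)
for a,b in(((140,63),(92,382)),((82,227),(190,485)),((713,251),None),((660,419),(722,242))):
    print("T",atz(f(*a,5.4,255,155),T,14),"S",None if b is None else atz(f(*b,5,240,170),S,14))
print("T rim pre",atz(f(417,235,5.4,255,155),T,76),"now",atz(f(192,201,6,300,165),T,76))
print("S rim pre",atz(f(426,208,5,240,170),S,76),"now",atz(f(599,151,6,290,185),S,76) if 0 else atz(f(209,151,6,290,185),S,76))
print("S foot bottom", [atz(f(*p,6,290,185),S,z) for p,z in(((358,265),26),((200,347),12))])
# known rod/tool: gripper TCP
```

```text
T [643.60139004 122.94617077] S [641.80584996 125.08135997]
T [557.98220427 151.7204572 ] S [556.91113231 154.71289862]
T [ 544.39806085 -169.86971   ] S None
T [ 459.10256241 -141.37356321] S [ 456.42008755 -139.0537117 ]
T rim pre [543.76947731 -18.81641834] now [543.84479187 -18.21534303]
S rim pre [542.74068091  -2.82134856] now [547.08935584  -7.49112226]
S foot bottom [array([495.40913619, -35.38143293]), array([527.32365168,  28.50013353])]
```

Run:
```python
from h import *
T=ctrl.capture("top");S=ctrl.capture("side")
f=lambda u,v,k,x,y:((u+.5)/k-.5+x,(v+.5)/k-.5+y)
for p in((188,158),(128,190),(166,245),(247,230)):
    w=atz(f(*p,6,300,165),T,35);q=proj([*w,35],S);print("bead",w.round(1),"S crop",((q-[290,185]+.5)*6-.5).round()+[390,0])
g=S["img"].mean(2).astype(int)
for r in(205,210,215,222,228):print("S row",r,"cols 296-358",g[r,296:358].tolist())
g=T["img"].mean(2).astype(int)
print("T row 198 cols 305-358",g[198,305:358].tolist())
print("T col 332 rows 172-225",g[172:225,332].tolist())
```

```text
bead [569.7 -17. ] S crop [568. 210.]
bead [555.2  10.1] S crop [558. 253.]
bead [530.1  -7. ] S crop [635. 252.]
bead [536.8 -43.4] S crop [672. 205.]
S row 205 cols 296-358 [130, 131, 133, 129, 131, 131, 131, 131, 131, 132, 135, 137, 118, 90, 81, 83, 86, 86, 88, 87, 93, 91, 93, 98, 97, 96, 102, 103, 102, 105, 107, 106, 105, 106, 106, 105, 106, 104, 105, 103, 102, 102, 101, 102, 105, 121, 137, 136, 131, 129, 131, 130, 130, 131, 103, 79, 75, 75, 83, 90, 66, 44]
S row 210 cols 296-358 [131, 132, 132, 131, 134, 134, 132, 131, 135, 139, 100, 76, 78, 80, 80, 82, 82, 84, 86, 89, 92, 94, 95, 97, 97, 101, 103, 105, 99, 101, 103, 104, 107, 107, 107, 107, 106, 105, 108, 107, 105, 105, 104, 106, 101, 98, 95, 114, 138, 166, 173, 171, 172, 172, 128, 80, 68, 68, 67, 70, 71, 72]
S row 215 cols 296-358 [133, 132, 128, 132, 130, 132, 132, 132, 127, 103, 101, 116, 116, 91, 82, 81, 84, 83, 87, 87, 92, 96, 98, 98, 97, 97, 101, 104, 103, 104, 106, 104, 105, 108, 105, 107, 109, 108, 110, 110, 106, 105, 105, 102, 120, 127, 106, 82, 113, 156, 163, 158, 155, 150, 151, 153, 152, 152, 153, 138, 118, 84]
S row
[... 466 characters left out ...]
102, 102, 101, 99, 96, 100, 98, 97, 95, 92, 94, 90, 87, 84, 85, 83, 82, 78, 79, 72, 81, 78, 83, 87, 103, 107, 139, 149, 167, 174, 174, 173, 175, 174]
T row 198 cols 305-358 [177, 160, 110, 56, 25, 40, 76, 89, 80, 75, 77, 75, 83, 110, 140, 158, 155, 144, 111, 85, 72, 67, 49, 35, 33, 75, 124, 148, 152, 151, 151, 155, 151, 154, 151, 152, 151, 155, 156, 143, 123, 126, 109, 84, 74, 98, 133, 148, 153, 152, 153, 169, 178]
T col 332 rows 172-225 [117, 118, 112, 117, 117, 123, 126, 120, 92, 58, 49, 71, 108, 141, 153, 150, 147, 149, 158, 156, 144, 123, 126, 146, 155, 154, 148, 146, 147, 157, 153, 153, 155, 140, 143, 147, 150, 152, 153, 152, 154, 131, 95, 80, 92, 131, 168, 180, 172, 145, 113, 107, 114]
```

Emit:
send_rows(
  targets=[
    [1,0,0,-0.02,0,0,0],
    [1,0,0,-0.025,0,0,0],
    [1,0,0,-0.025,0,0,0],
    [1,0,0,-0.025,0,0,0],
    [1,0,0,-0.025,0,0,0],
    [1,0,0,0,0,0,0],
    [1,0,0,0,0,0,0],
    [1,0,0,0,0,0,0],
    [1,0,0,0,0,0,0],
    [1,0,0,0,0,0,0],
  ],
)

```text
time_s: 37.45
eef_pos: [506.8, 307.2, 200.9]
ee_rot: [-0.0, 0.27, 0.963, -0.0]
force: [-0.5, -0.4, 0.5]
grip_width: 0.172
grip_force: 58.5
```

Run:
```python
from h import *
S=ctrl.capture("side");T=ctrl.capture("top")
plan(554,-30,201,149);p=ctrl.sense()["eef_pos"]
tip=np.array([p[0],p[1],p[2]-81]);print("expected end S px",proj(tip,S))
print([(round(x["score"],2),x["point"]) for x in ctrl.landmark_of("rod",S)])
q=proj(tip,S).astype(int);x,y=q[0]-45,q[1]-60
print(x,y);save(S,"d1.png",(x,y,90,90),6)
```

```text
pos [506.8 307.2 201. ] yaw 148.7 j6 -0.68 j1 0.35 t 37.55 shift mm [-215.6 -263.5    0. ] turn az rad -0.006
expected end S px [235.39243424 278.4818877 ]
[(0.65, [238.2, 279.1])]
190 218
```

View pics/d1.png

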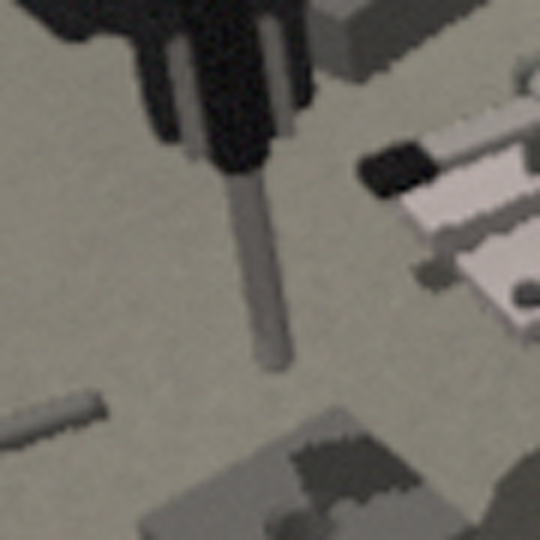

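Rod held upright, lower end at crop (275,365), as expected. To the pot.

Emit:
send_rows(
  targets=[
    [1,-0.0308,-0.0376,0,0,0,0],
    [1,-0.0308,-0.0376,0,0,0,0],
    [1,-0.0308,-0.0376,0,0,0,0],
    [1,-0.0308,-0.0376,0,0,0,0],
    [1,-0.0308,-0.0376,0,0,0,0],
    [1,-0.0308,-0.0376,0,0,0,0],
    [1,-0.0308,-0.0379,0,0,0,0],
    [1,0,0,0,0,0,0],
    [1,0,0,0,0,0,0],
    [1,0,0,0,0,0,0],
  ],
)

```text
time_s: 38.85
eef_pos: [553.9, -28.9, 201.3]
ee_rot: [0.0, 0.269, 0.963, 0.0]
force: [-0.1, 0.7, -0.6]
grip_width: 0.172
grip_force: 58.7
```

Emit:
send_rows(
  targets=[
    [1,0,0,0.02,0,0,0],
    [1,0,0,0.02,0,0,0],
    [1,0,0,0.01,0,0,0],
    [1,0,0,0.01,0,0,0],
    [1,0,0,0.005,0,0,0],
    [1,0,0,0,0,0,0],
    [1,0,0,0,0,0,0],
    [1,0,0,0,0,0,0],
    [1,0,0,0,0,0,0],
    [1,0,0,0,0,0,0],
  ],
)

```text
time_s: 40.1
eef_pos: [554.0, -30.0, 136.2]
ee_rot: [0.0, 0.27, 0.963, -0.0]
force: [-0.7, -0.1, -0.5]
grip_width: 0.166
grip_force: 58.7
```

Run:
```python
from h import *
plan(554,-30,114,149);print(ctrl.sense()["force"])
```

```text
pos [554.  -30.  136.2] yaw 148.7 j6 -1.29 j1 -0.27 t 40.1 shift mm [ 0.  -0.1 22.2] turn az rad -0.006
[-0.67889294 -0.12123822 -0.50889413]
```

Emit:
send_rows(
  targets=[
    [1,0,0,0.006,0,0,0],
    [1,0,0,0.005,0,0,0],
    [1,0,0,0.004,0,0,0],
    [1,0,0,0.004,0,0,0],
    [1,0,0,0.003,0,0,0],
    [1,0,0,0,0,0,0],
    [1,0,0,0,0,0,0],
    [1,0,0,0,0,0,0],
    [1,0,0,0,0,0,0],
    [1,0,0,0,0,0,0],
  ],
)

```text
time_s: 41.35
eef_pos: [554.1, -29.9, 114.2]
ee_rot: [0.0, 0.27, 0.963, 0.0]
force: [0.2, -0.5, -0.5]
grip_width: 0.167
grip_force: 58.7
```

Run:
```python
from h import *
plan(547,-11,114,149);s=ctrl.sense();print(s["force"])
R=toolR(s).as_matrix();p=s["eef_pos"]
# circle tool-frame increments, clockwise/ccw, 20 rows per turn about (547,-11), r=17
c=np.array([547,-11.]);a0=np.arctan2(p[1]-c[1],p[0]-c[0]);print("r now",np.hypot(*(p[:2]-c)),np.degrees(a0))
prev=p[:2]
for k in range(1,21):
    q=c+17*np.array([np.cos(a0+k*np.pi/10),np.sin(a0+k*np.pi/10)])
    d=R.T@np.array([*(q-prev),0]);print(k,(d[:2]/1000).round(4).tolist());prev=q
```

```text
pos [554.1 -29.9 114.2] yaw 148.7 j6 -1.29 j1 -0.27 t 41.35 shift mm [15.9 12.5  0.2] turn az rad -0.006
[ 0.15536874 -0.45602898 -0.49793039]
r now 20.21139993215028 -69.5729634245712
1 [-0.0001, 0.0066]
2 [-0.001, 0.0052]
3 [0.0006, 0.0053]
4 [0.0022, 0.0048]
5 [0.0036, 0.0039]
6 [0.0046, 0.0026]
7 [0.0052, 0.001]
8 [0.0053, -0.0006]
9 [0.0048, -0.0022]
10 [0.0039, -0.0036]
11 [0.0026, -0.0046]
12 [0.001, -0.0052]
13 [-0.0006, -0.0053]
14 [-0.0022, -0.0048]
15 [-0.0036, -0.0039]
16 [-0.0046, -0.0026]
17 [-0.0052, -0.001]
18 [-0.0053, 0.0006]
19 [-0.0048, 0.0022]
20 [-0.0039, 0.0036]
```

Emit:
send_rows(
  targets=[
    [1,-0.0001,0.0066,0,0,0,0],
    [1,-0.001,0.0052,0,0,0,0],
    [1,0.0006,0.0053,0,0,0,0],
    [1,0.0022,0.0048,0,0,0,0],
    [1,0.0036,0.0039,0,0,0,0],
    [1,0.0046,0.0026,0,0,0,0],
    [1,0.0052,0.001,0,0,0,0],
    [1,0.0053,-0.0006,0,0,0,0],
    [1,0.0048,-0.0022,0,0,0,0],
    [1,0.0039,-0.0036,0,0,0,0],
  ],
)

```text
time_s: 42.6
eef_pos: [540.8, 4.8, 114.3]
ee_rot: [0.0, 0.27, 0.963, 0.0]
force: [0.8, -0.1, -1.4]
grip_width: 0.173
grip_force: 58.5
```

Emit:
send_rows(
  targets=[
    [1,0.0026,-0.0046,0,0,0,0],
    [1,0.001,-0.0052,0,0,0,0],
    [1,-0.0006,-0.0053,0,0,0,0],
    [1,-0.0022,-0.0048,0,0,0,0],
    [1,-0.0036,-0.0039,0,0,0,0],
    [1,-0.0046,-0.0026,0,0,0,0],
    [1,-0.0052,-0.001,0,0,0,0],
    [1,-0.0053,0.0006,0,0,0,0],
    [1,-0.0048,0.0022,0,0,0,0],
    [1,-0.0039,0.0036,0,0,0,0],
  ],
)

```text
time_s: 43.85
eef_pos: [553.5, -26.5, 114.3]
ee_rot: [0.0, 0.27, 0.963, 0.001]
force: [-0.0, 2.4, 0.5]
grip_width: 0.175
grip_force: 59.3
```

Run:
```python
from h import *
plan(547,-11,114,149);S=ctrl.capture("side");T=ctrl.capture("top")
p=ctrl.sense()["eef_pos"];print("rod top pred S",proj([p[0],p[1],p[2]+54],S),"rim-level pred",proj([p[0],p[1],80],S))
g=S["img"].max(2).astype(int)
q=proj([p[0],p[1],80],S).astype(int)
cv2.imwrite("pics/d2.png",cv2.resize(S["img"][140:270,270:400][:,:,::-1],None,fx=4.5,fy=4.5,interpolation=cv2.INTER_CUBIC))
```

```text
pos [553.5 -26.5 114.3] yaw 148.7 j6 -1.28 j1 -0.26 t 43.85 shift mm [13.6  9.8  0.4] turn az rad -0.006
rod top pred S [326.33089123 170.3211793 ] rim-level pred [326.78405396 203.88050237]
```

View pics/d2.png

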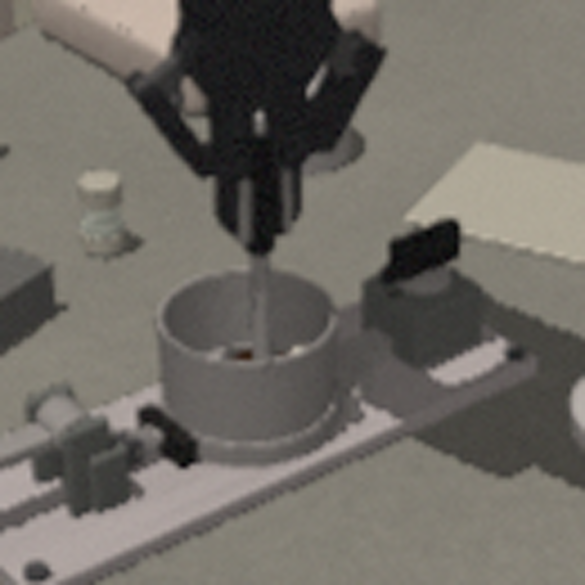

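Rod upright in the pot at crop (260,300), stirring with low forces. Continue, centre nudged slightly.

Emit:
send_rows(
  targets=[
    [1,-0.0034,0.0062,0,0,0,0],
    [1,-0.001,0.0052,0,0,0,0],
    [1,0.0006,0.0053,0,0,0,0],
    [1,0.0022,0.0048,0,0,0,0],
    [1,0.0036,0.0039,0,0,0,0],
    [1,0.0046,0.0026,0,0,0,0],
    [1,0.0052,0.001,0,0,0,0],
    [1,0.0053,-0.0006,0,0,0,0],
    [1,0.0048,-0.0022,0,0,0,0],
    [1,0.0039,-0.0036,0,0,0,0],
  ],
)

```text
time_s: 45.2
eef_pos: [542.4, 5.8, 114.3]
ee_rot: [0.0, 0.27, 0.963, 0.0]
force: [-0.6, -0.3, -0.1]
grip_width: 0.168
grip_force: 58.9
```

Emit:
send_rows(
  targets=[
    [1,0.0026,-0.0046,0,0,0,0],
    [1,0.001,-0.0052,0,0,0,0],
    [1,-0.0006,-0.0053,0,0,0,0],
    [1,-0.0022,-0.0048,0,0,0,0],
    [1,-0.0036,-0.0039,0,0,0,0],
    [1,-0.0046,-0.0026,0,0,0,0],
    [1,-0.0052,-0.001,0,0,0,0],
    [1,-0.0053,0.0006,0,0,0,0],
    [1,-0.0048,0.0022,0,0,0,0],
    [1,-0.0039,0.0036,0,0,0,0],
  ],
)

```text
time_s: 46.45
eef_pos: [554.9, -25.9, 114.2]
ee_rot: [0.0, 0.27, 0.963, -0.0]
force: [0.5, -0.2, -0.6]
grip_width: 0.169
grip_force: 58.8
```

Emit:
send_rows(
  targets=[
    [1,-0.0026,0.0046,0,0,0,0],
    [1,-0.001,0.0052,0,0,0,0],
    [1,0.0006,0.0053,0,0,0,0],
    [1,0.0022,0.0048,0,0,0,0],
    [1,0.0036,0.0039,0,0,0,0],
    [1,0.0046,0.0026,0,0,0,0],
    [1,0.0052,0.001,0,0,0,0],
    [1,0.0053,-0.0006,0,0,0,0],
    [1,0.0048,-0.0022,0,0,0,0],
    [1,0.0039,-0.0036,0,0,0,0],
  ],
)

```text
time_s: 47.7
eef_pos: [542.4, 5.9, 114.3]
ee_rot: [0.0, 0.27, 0.963, 0.0]
force: [0.7, -0.5, -0.4]
grip_width: 0.173
grip_force: 58.8
```

Emit:
send_rows(
  targets=[
    [1,0.0026,-0.0046,0,0,0,0],
    [1,0.001,-0.0052,0,0,0,0],
    [1,-0.0006,-0.0053,0,0,0,0],
    [1,-0.0022,-0.0048,0,0,0,0],
    [1,-0.0036,-0.0039,0,0,0,0],
    [1,-0.0046,-0.0026,0,0,0,0],
    [1,-0.0052,-0.001,0,0,0,0],
    [1,-0.0053,0.0006,0,0,0,0],
    [1,-0.0048,0.0022,0,0,0,0],
    [1,-0.0039,0.0036,0,0,0,0],
  ],
)

```text
time_s: 48.95
eef_pos: [554.8, -25.9, 114.1]
ee_rot: [-0.0, 0.27, 0.963, 0.0]
force: [-0.5, 0.0, -0.3]
grip_width: 0.169
grip_force: 58.8
```

Emit:
send_rows(
  targets=[
    [1,-0.0026,0.0046,0,0,0,0],
    [1,-0.001,0.0052,0,0,0,0],
    [1,0.0006,0.0053,0,0,0,0],
    [1,0.0022,0.0048,0,0,0,0],
    [1,0.0036,0.0039,0,0,0,0],
    [1,0.0046,0.0026,0,0,0,0],
    [1,0.0052,0.001,0,0,0,0],
    [1,0.0053,-0.0006,0,0,0,0],
    [1,0.0048,-0.0022,0,0,0,0],
    [1,0.0039,-0.0036,0,0,0,0],
  ],
)

```text
time_s: 50.2
eef_pos: [542.2, 5.7, 114.2]
ee_rot: [-0.0, 0.27, 0.963, -0.0]
force: [0.2, -0.5, -0.7]
grip_width: 0.167
grip_force: 58.8
```

Emit:
send_rows(
  targets=[
    [1,0.0026,-0.0046,0,0,0,0],
    [1,0.001,-0.0052,0,0,0,0],
    [1,-0.0006,-0.0053,0,0,0,0],
    [1,-0.0022,-0.0048,0,0,0,0],
    [1,-0.0036,-0.0039,0,0,0,0],
    [1,-0.0046,-0.0026,0,0,0,0],
    [1,-0.0052,-0.001,0,0,0,0],
    [1,-0.0053,0.0006,0,0,0,0],
    [1,-0.0048,0.0022,0,0,0,0],
    [1,-0.0039,0.0036,0,0,0,0],
  ],
)

```text
time_s: 51.45
eef_pos: [554.8, -25.9, 114.1]
ee_rot: [-0.0, 0.27, 0.963, 0.0]
force: [-0.4, -0.1, -1.1]
grip_width: 0.168
grip_force: 58.8
```

Emit:
send_rows(
  targets=[
    [1,-0.0026,0.0046,0,0,0,0],
    [1,-0.001,0.0052,0,0,0,0],
    [1,0.0006,0.0053,0,0,0,0],
    [1,0.0022,0.0048,0,0,0,0],
    [1,0.0036,0.0039,0,0,0,0],
    [1,0.0046,0.0026,0,0,0,0],
    [1,0.0052,0.001,0,0,0,0],
    [1,0.0053,-0.0006,0,0,0,0],
    [1,0.0048,-0.0022,0,0,0,0],
    [1,0.0039,-0.0036,0,0,0,0],
  ],
)

```text
time_s: 52.7
eef_pos: [542.2, 5.7, 114.2]
ee_rot: [0.0, 0.27, 0.963, 0.0]
force: [1.2, -0.5, -0.7]
grip_width: 0.169
grip_force: 58.8
```

Run:
```python
from h import *
plan(507,307.2,201,149)
```

```text
pos [542.2   5.7 114.2] yaw 148.7 j6 -1.23 j1 -0.21 t 52.7 shift mm [186.9 239.2 -86.8] turn az rad -0.006
```

Emit:
send_rows(
  targets=[
    [1,0,0,-0.02,0,0,0],
    [1,0,0,-0.033,0,0,0],
    [1,0,0,-0.034,0,0,0],
    [1,0.031,0.0398,0,0,0,0],
    [1,0.031,0.0398,0,0,0,0],
    [1,0.031,0.0398,0,0,0,0],
    [1,0.031,0.0398,0,0,0,0],
    [1,0.031,0.0398,0,0,0,0],
    [1,0.0315,0.0398,0,0,0,0],
    [1,0,0,0,0,0,0],
  ],
)

```text
time_s: 53.95
eef_pos: [506.4, 309.2, 200.9]
ee_rot: [-0.0, 0.268, 0.963, 0.0]
force: [-0.6, 0.3, -1.1]
grip_width: 0.169
grip_force: 58.9
```

Emit:
send_rows(
  targets=[
    [1,0,0,0,0,0,0],
    [1,0,0,0,0,0,0],
    [1,0,0,0,0,0,0],
    [1,0,0,0,0,0,0],
    [1,0,0,0,0,0,0],
    [1,0,0,0,0,0,0],
    [1,0,0,0,0,0,0],
    [1,0,0,0,0,0,0],
    [1,0,0,0,0,0,0],
    [1,0,0,0,0,0,0],
  ],
)

```text
time_s: 55.2
eef_pos: [507.5, 306.8, 201.2]
ee_rot: [0.0, 0.27, 0.963, 0.0]
force: [0.5, 0.2, -1.1]
grip_width: 0.171
grip_force: 58.9
```

Run:
```python
from h import *
plan(507,307.2,145,149);S=ctrl.capture("side");T=ctrl.capture("top")
p=ctrl.sense()["eef_pos"];print("end pred S",proj([p[0],p[1],p[2]-81],S))
# compare rod shank columns with the earlier picture: bright steel pixels
g=S["img"].mean(2).astype(int)
for r in(255,265,272,276,279,282):print(r,g[r,224:246].tolist())
a=cv2.resize(T["img"][165:235,295:365],None,fx=5,fy=5,interpolation=cv2.INTER_CUBIC);q=proj([p[0],p[1],p[2]-81],S).astype(int);b=cv2.resize(S["img"][q[1]-35:q[1]+35,q[0]-35:q[0]+35],(350,350),interpolation=cv2.INTER_CUBIC)
cv2.imwrite("pics/d3.png",np.hstack([a,b])[:,:,::-1])
```

```text
pos [507.5 306.8 201.2] yaw 148.7 j6 -0.68 j1 0.35 t 55.2 shift mm [ 0.7  0.1 56.2] turn az rad -0.006
end pred S [235.31484173 278.10187782]
255 [121, 124, 128, 126, 109, 89, 89, 90, 89, 84, 76, 105, 124, 128, 134, 130, 126, 126, 128, 125, 127, 130]
265 [126, 126, 126, 126, 124, 126, 107, 105, 108, 102, 97, 84, 76, 115, 126, 127, 127, 127, 124, 123, 122, 127]
272 [126, 123, 128, 129, 130, 129, 126, 118, 109, 105, 104, 97, 87, 74, 114, 127, 127, 124, 124, 124, 126, 126]
276 [128, 129, 128, 128, 127, 128, 127, 127, 114, 109, 107, 101, 94, 83, 85, 121, 129, 127, 125, 130, 128, 129]
279 [126, 130, 127, 127, 128, 130, 126, 127, 121, 111, 106, 105, 99, 91, 79, 110, 127, 127, 129, 129, 129, 129]
282 [129, 129, 130, 130, 132, 127, 125, 127, 128, 127, 124, 118, 117, 119, 127, 129, 126, 125, 127, 127, 127, 126]
```

View pics/d3.png

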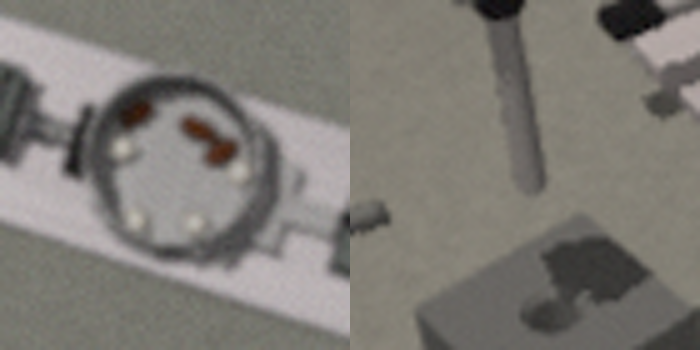

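Stirred contents lie round the wall; the rod end (crop (528,190)) is unchanged relative to the gripper. Insert it into the holder.

Emit:
send_rows(
  targets=[
    [1,0.0007,0,0.02,0,0,0],
    [1,0,0,0.02,0,0,0],
    [1,0,0,0.01,0,0,0],
    [1,0,0,0.008,0,0,0],
    [1,0,0,0.008,0,0,0],
    [1,0,0,0.008,0,0,0],
    [1,0,0,0.008,0,0,0],
    [1,0,0,0,0,0,0],
    [1,0,0,0,0,0,0],
    [1,0,0,0,0,0,0],
  ],
)

```text
time_s: 56.55
eef_pos: [507.5, 306.6, 118.5]
ee_rot: [0.001, 0.27, 0.963, -0.0]
force: [5.8, -3.2, -4.7]
grip_width: 0.166
grip_force: 58.6
```

Emit:
send_rows(
  targets=[
    [1,-0.001,0,0,0,0,0],
    [1,0,0,0.008,0,0,0],
    [1,0,0,0.008,0,0,0],
    [1,0,0,0.008,0,0,0],
    [1,0,0,0.006,0,0,0],
    [1,0,0,0.004,0,0,0],
    [1,0,0,0.002,0,0,0],
    [1,0,0,0,0,0,0],
    [1,0,0,0,0,0,0],
    [1,0,0,0,0,0,0],
  ],
)

```text
time_s: 57.8
eef_pos: [507.9, 306.4, 82.5]
ee_rot: [0.0, 0.27, 0.963, -0.0]
force: [4.1, -2.7, -0.0]
grip_width: 0.17
grip_force: 59.1
```

Seated. Release, then rise straight up.

Emit:
send_rows(
  targets=[
    [0.1,0,0,0,0,0,0],
    [0.1,0,0,0,0,0,0],
    [0.1,0,0,0,0,0,0],
    [0.1,0,0,0,0,0,0],
    [0.1,0,0,-0.02,0,0,0],
    [0.1,0,0,-0.03,0,0,0],
    [0.1,0,0,-0.04,0,0,0],
    [0.1,0,0,-0.04,0,0,0],
    [0.1,0,0,-0.01,0,0,0],
    [0.1,0,0,0,0,0,0],
  ],
)

```text
time_s: 59.05
eef_pos: [507.6, 306.6, 222.9]
ee_rot: [-0.0, 0.27, 0.963, 0.0]
force: [0.3, -0.3, -0.6]
grip_width: 0.449
grip_force: 0.0
```

Emit:
send_rows(
  targets=[
    [0.1,0,0,0,0,0,0],
    [0.1,0,0,0,0,0,0],
    [0.1,0,0,0,0,0,0],
    [0.1,0,0,0,0,0,0],
    [0.1,0,0,0,0,0,0],
    [0.1,0,0,0,0,0,0],
    [0.1,0,0,0,0,0,0],
    [0.1,0,0,0,0,0,0],
    [0.1,0,0,0,0,0,0],
    [0.1,0,0,0,0,0,0],
  ],
)

```text
time_s: 60.3
eef_pos: [507.8, 306.6, 223.2]
ee_rot: [-0.0, 0.27, 0.963, -0.0]
force: [0.8, 0.0, -1.5]
grip_width: 0.447
grip_force: 0.0
```

Run:
```python
from h import *
S=ctrl.capture("side");T=ctrl.capture("top")
im=S["img"][262:317,225:250].astype(int).max(2)<40;yy,xx=np.nonzero(im);print("S rod px",[(int(y)+262,round(xx[yy==y].mean()+225,1)) for y in np.unique(yy)][::6])
for q in("seed1","bead1"):
  print(q,[ (atz(x["point"],T,35)-[547,-11]).round().tolist() for x in ctrl.landmark_of(q,T)])
print([(round(x["score"],2),np.round(x["point"]).tolist()) for x in ctrl.landmark_of("lever_tip",S)])
print(ctrl.sense()["force"])
```

```text
S rod px [(267, np.float64(233.5)), (273, np.float64(234.5)), (279, np.float64(235.5)), (285, np.float64(236.5)), (291, np.float64(238.0)), (297, np.float64(238.5))]
seed1 [[28.0, -14.0], [29.0, 15.0], [9.0, -33.0]]
bead1 [[17.0, 30.0], [-20.0, -15.0], [13.0, -32.0]]
[(0.61, [249.0, 247.0])]
[0.39370742 0.20010356 0.70644156]
```

Emit:
send_rows(
  targets=[
    [0.1,-0.02,-0.032,-0.01,0,0,0],
    [0.1,-0.02,-0.032,0,0,0,0],
    [0.1,-0.02,-0.032,0,0,0,0],
    [0.1,-0.02,-0.032,0,0,0,0],
    [0.1,-0.02,-0.032,0,0,0,0],
    [0.1,-0.02,-0.032,0,0,0,0],
    [0.1,0,0,0,0,0,0],
    [0.1,0,0,0,0,0,0],
    [0.1,0,0,0,0,0,0],
    [0.1,0,0,0,0,0,0],
  ],
)

```text
time_s: 61.8
eef_pos: [510.4, 80.9, 233.2]
ee_rot: [-0.0, 0.269, 0.963, 0.0]
force: [-0.5, 0.1, 0.4]
grip_width: 0.452
grip_force: 0.0
```

Run:
```python
from h import *
S=ctrl.capture("side");T=ctrl.capture("top")
g=S["img"].astype(int).max(2)
for r in range(262,312,3):print(r,g[r,226:248].tolist())
im=T["img"][190:235,190:235].astype(int).max(2);print("T min cols");
for r in range(202,220,2):print(r,im[r-190,4:36].tolist())
for z in(0,135):
  for c in((507,307),(505,308)):print(z,c,proj((*c,z),S).round(1),proj((*c,z),T).round(1))
print(proj((507,307,72),S))
```

```text
262 [126, 129, 127, 125, 128, 129, 131, 130, 130, 128, 127, 129, 131, 129, 131, 129, 129, 128, 130, 133, 131, 125]
265 [126, 125, 126, 126, 127, 127, 118, 106, 100, 107, 110, 123, 128, 129, 128, 128, 123, 122, 123, 127, 129, 126]
268 [128, 129, 120, 77, 31, 23, 27, 24, 25, 22, 23, 24, 81, 117, 126, 125, 127, 126, 129, 130, 130, 130]
271 [130, 131, 125, 73, 26, 19, 23, 29, 22, 29, 10, 22, 41, 111, 126, 128, 126, 126, 124, 128, 127, 132]
274 [129, 127, 129, 95, 46, 20, 23, 17, 20, 19, 25, 26, 17, 71, 117, 128, 124, 125, 123, 126, 126, 125]
277 [130, 128, 128, 128, 82, 32, 22, 25, 20, 17, 25, 25, 24, 30, 111, 131, 130, 131, 132, 128, 124, 126]
280 [130, 126, 127, 127, 106, 58, 25, 19, 24, 23, 10, 23, 21, 21, 61, 116, 132, 130, 129, 134, 129, 132]
283 [133, 133, 131, 130, 129, 96, 41, 24, 23, 23, 25, 17, 20, 23, 26, 96, 123, 130, 129, 128, 126, 129]
286 [127, 129, 129, 129, 128, 121, 74, 22, 16, 20, 18, 23, 14, 25, 28, 47, 111, 121, 109, 105, 103, 106]
289 [131, 133, 132, 128, 128, 129, 94, 49, 25, 21, 22, 33, 20, 16, 15, 22, 69, 95, 98, 101, 100, 101]
292 [127, 128, 130, 126, 127, 128, 
[... 1572 characters left out ...]
, 59, 48, 60, 78, 99, 126, 141]
214 [116, 118, 115, 117, 120, 117, 111, 118, 116, 114, 112, 102, 81, 59, 39, 41, 39, 53, 61, 71, 78, 83, 81, 83, 83, 83, 93, 100, 112, 114, 126, 140]
216 [119, 117, 118, 119, 114, 116, 117, 121, 116, 120, 115, 115, 106, 88, 73, 62, 69, 79, 94, 108, 116, 120, 118, 120, 119, 119, 117, 112, 105, 123, 136, 148]
218 [122, 121, 119, 116, 116, 115, 118, 117, 116, 116, 114, 119, 113, 118, 113, 111, 117, 114, 114, 122, 116, 115, 116, 118, 118, 115, 115, 107, 95, 122, 139, 145]
0 (507, 307) [244.2 328. ] [214.7 215.7]
0 (505, 308) [244.6 328.8] [214.3 216.4]
135 (507, 307) [234.2 271.5] [199.7 209.8]
135 (505, 308) [234.6 272.3] [199.3 210.6]
[239.15165174 299.33078542]
```

Run:
```python
from h import *
S=ctrl.capture("side");T=ctrl.capture("top")
p,e=tri((234,268.5),S,(203.3,206),T);print(p,e,ctrl.sense()["dq"].round(3))
print(ctrl.landmark_of("lever_tip",S)[:1],proj((611,176,54),S))
if 125<p[2]<142: print(ctrl.finish_job())
```

```text
[516.56135711 299.39606218 131.44938682] 0.6779709701235077 [-0.005 -0.    -0.001 -0.001  0.    -0.   ]
[{'point': [247.0, 246.0], 'score': 0.87}] [250.12238162 248.11231076]
the job is handed in; nothing more can be done
None
```

The job is handed in: pot clamped with the lever flat, all three seeds in the pot, about four and a half stirring circles made, and the rod back in its holder, leaning about 0.1 rad; I had no pad-spring reading and do not know the judge's result.

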